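Fetch the immersion oil from behind the stain jars

TASK

The little brown bottle of immersion oil is hemmed in by the three stain jars on the steel tray. First set all three jars aside on the blue pad, then stand the oil bottle in the round drip dish, and finally put every jar back on the tray just where it stood at the start. Keep jars and oil upright all the while, and leave the white dropper bottle and the timer on the tray where they are.

Things in the scene. Friction and masses are not known exactly. Their poses are not given: they have to be found in the camera images.
- jar_green: Stain jar: upright straight white plastic cylinder 52 mm in diameter and 120 mm tall, with a green screw cap as wide as the jar (z 97 to 120 mm) and a green band round it; 0.14 to 0.28 kg, closed. At the start it stands on the tray. Origin at the centre of its underside, z up.
- jar_red: Stain jar: upright straight white plastic cylinder 52 mm in diameter and 120 mm tall, with a red screw cap as wide as the jar (z 97 to 120 mm) and a red band round it; 0.14 to 0.28 kg, closed. At the start it stands on the tray. Origin at the centre of its underside, z up.
- jar_blue: Stain jar: upright straight white plastic cylinder 52 mm in diameter and 120 mm tall, with a blue screw cap as wide as the jar (z 97 to 120 mm) and a blue band round it; 0.14 to 0.28 kg, closed. At the start it stands on the tray. Origin at the centre of its underside, z up.
- oil_bottle: Immersion oil: dark brown bottle, yellow label, black cap; body 34 mm in diameter up to z 45 mm, cap 22 mm wide from z 50 to 70 mm (top); 0.06 kg. Stands on the tray in the middle of the back row (far from the robot), a jar on its left, one on its right, one in front (robot side), each about 15 mm away; which jar is where varies. Origin at the centre of its underside, z up.
- tray: Fixed steel tray, 170 mm (its x) by 230 mm (its y), floor 3 mm thick, rim 12 mm high (its rolled edge reaches 15 mm). Its x axis points from the front edge to the back edge, roughly away from the robot; it may be turned by up to about 15 degrees. Origin at the centre of its underside.
- pad: Side area: fixed flat blue absorbent pad, 200 mm (its x) by 240 mm (its y), 3 mm thick, empty at the start, on the robot's left or right. Origin at the centre of its underside. The three jars fit on it side by side with room for the fingers.
- dish: Drip dish: fixed shallow round dark metal dish on the robot's other side from the pad, 88 mm across the outside, rim 12 mm high, flat floor 3 mm above the bench and about 80 mm across. Origin at the centre of its underside.
- white_bottle: Bystander: small white dropper bottle, 29 mm in diameter, 60 mm tall, on a front corner of the tray. Not to be moved. Origin at the centre of its underside.
- timer: Bystander: flat black timer 44 by 50 mm, 18 mm high, on the other front corner of the tray. Not to be moved. Origin at the centre of its underside.
Mind the look-alikes: they are no part of the job. What is meant by the jar_red is not pink, and is the smaller of those in its own colour.

How it is judged:
By the outcome, as a careful person would: the job done as asked, in the order asked, and still so for the second after the job is handed in, with the robot touching nothing.
It also fails if it takes over 147 s, if anything falls off the work surface, if the arm or the gripper's body presses on something with over 40 N, if the wrist force passes 120 N, or if a joint passes its speed limit or range.

ROBOT

A 6-joint arm with a two-finger parallel gripper is mounted at the origin on the work surface. World frame = base frame: x ahead of the robot, y to its left, z up, the work surface at z = 0. Lengths are in m, angles in degrees, forces in N, time in s.
With the tool pointing down it reaches from about 0.3 to 0.85 m from the base axis. Payload 4.2 kg.
Tool frame: the origin (TCP) lies on the centre line of the jaws, within the pads' length; the fingertips stand env.tips_ahead ahead of it and the grasp point (between the pads) lies 6 mm ahead of it (env.tips_ahead is the distance from the TCP to the fingertips, in m); z points along the fingers, y is the line along which they close (so a half turn about z gives the same grasp; the last joint's range is limited). The gripper opens to 91 mm and grips with 3 to 60 N. Pads are 32 mm wide; open, the fingers measure 118 mm over their backs; the gripper's body (76 mm by 178 mm) begins 60 mm behind the grasp point.
Start: joints at [76.146, 18.312, 89.639, -0, 72.044, -1.146], TCP at [0.126, 0.561, 0.201] pointing down, gripper open.
Joint ranges: [-177.97, 177.97], [-48.28, 115.42], [12.27, 149.76], [-77.06, 257.06], [2.81, 150.46], [-146.56, 146.56]. Speed limits (degrees/s): [147.25, 147.25, 180, 180, 180, 180].

INTERFACE

Orientations are given as [roll, pitch, yaw] about the fixed x, y, z axes, in that order (R = Rz(yaw) Ry(pitch) Rx(roll)).
In Python, from rig import env, eyes gives the robot as it stands.
- The arm moves only by the tool play_rows, never from a script. Its argument "deltas" is a list of rows, each an object of numbers: "dx", "dy", "dz": the shift along the tool's x, y, z in cm; "rx", "ry", "rz": the turn, a rotation vector about the tool's x, y, z in rad. In form: [{"dx": .., "dy": .., "dz": .., "rx": .., "ry": .., "rz": ..}, ...]. A call has 1 to 12 rows; each row shifts and turns the commanded pose from where the row before left it, along the tool's axes as they then stand; what a row does not reach is not made up. A row lasts 1/10 s, in which the tool goes at most 50 mm and 8.59 degrees, less where a joint would pass 70% of its speed; a pose out of reach is approached as far as the arm can. A call with a gripper value outside its range is refused whole. "grip" is the finger opening in cm, from 0 to 9.12, set as the call begins (left out, the last holds). The fingers move at their own pace and stop on an object; "newtons" is the grip in N (left out, the last holds). Time passes only in rows, so rows that do not move let the fingers close. It gives the time, the measured TCP pose, the force, the opening and the grip force at its end, in the units of the state.
- env.get_obs(): the state, without advancing time (a new reading comes with each control period).
- eyes.read_camera(name): name is "scene" or "side" or "wrist"; returns a dict with "image" (480x640x3 uint8, red, green, blue), "fx", "fy", "cx", "cy" (pixels), "extrinsics" (4x4, takes a point from camera to world coordinates). Camera axes: x right, y down, z forward; pixel columns grow to the right and rows downward; lengths in m; the calibration is good to about 2 mm. The wrist camera is an equidistant fisheye: a pixel r from the principal point sees the ray r / f radians off the axis. A picture is of the moment at which its call begins. There is no depth.
- env.close_job(): hands the job in; it is judged then, once.
The state is a dict: "time": time; "joint_pos": joint angles; "joint_velocities": joint speeds; "tau": joint torques, N m; "tcp_pos": TCP position; "orientation": TCP orientation; "contact_force": force on the tool from outside, world axes, zero at the start; "moment": the same for the moment, N m; "grip_width": opening from 0.0 (shut) to 1.0 (fully open); "grip_force": force on a finger pad.
Only numpy, scipy, OpenCV 4.12 (cv2) and the standard library are available. Lean on these libraries where they do the work, as an engineer would, in place of code of your own. Each camera call takes 0.05 s, during which the arm holds its last target. There are 200 camera calls.

## Working session

There is one attempt and no reset: what is moved stays moved. The work goes in short steps, Python scripts to look and compute and a tool call to move; the robot and the scene stay as the last step left them, time stands still between calls to the robot, and variables do not carry over. Pictures are saved under pics/ and viewed, at most 14 in all, crops included, and the job is handed in when it is done.

Besides the shell and the picture viewer there is one more tool, called in YAML: its name, and indented under it one key for each argument. play_rows: Moves the arm, as the interface text tells. Its arguments: {"type":"object","properties":{"deltas":{"type":"array"},"grip":{"type":"number"},"newtons":{"type":"number"}},"required":["deltas"]}

```bash
ls; mkdir -p pics
python3 - <<'E'
from rig import env, eyes
import cv2,numpy as np,pickle
print(env.get_obs(), env.tips_ahead)
D={}
for n in("scene","side","wrist"):
    c=eyes.read_camera(n);D[n]=c
    cv2.imwrite(f"pics/{n}0.png",c["image"][:,:,::-1])
    print(n,c["fx"],c["cx"],c["cy"],np.round(c["extrinsics"],3).tolist())
pickle.dump(D,open("c0.pkl","wb"))
E
```

```text
pics
{'time': 0.0, 'joint_pos': array([ 7.61468223e+01,  1.83512471e+01,  8.97059781e+01, -2.23317350e-03,
        7.20445357e+01, -1.14706340e+00]), 'joint_velocities': array([ 0.00359762,  0.00708262, -0.0205927 , -0.06739164,  0.00289022,
        0.05459964]), 'tau': array([ 1.20428620e-03, -4.12446570e+01, -2.31973189e+01,  7.28148851e-02,
        4.56292438e-02, -1.56745873e-04]), 'tcp_pos': array([0.12636764, 0.5603992 , 0.20062716]), 'orientation': array([-1.79898217e+02,  8.56394702e-05,  1.67294576e+02]), 'contact_force': array([-0.62948072, -0.26774182, -0.82908826]), 'moment': array([ 0.01357481, -0.05171284, -0.01885331]), 'grip_force': 0.0, 'grip_width': 1.0001451125120253} 0.025
scene 611.7321065397067 321.99823791993674 237.37062177094327 [[0.886, 0.329, -0.327, 0.895], [0.464, -0.646, 0.606, -0.673], [-0.012, -0.689, -0.725, 0.862], [0.0, 0.0, 0.0, 1.0]]
side 551.1225685078699 321.9167320205525 240.43280328877438 [[0.892, -0.334, 0.304, 0.246], [-0.452, -0.665, 0.595, -0.559], [0.004, -0.669, -0.744, 0.724], [0.0, 0.0, 0.0, 1.0]]
wrist 371.64829954431775 320.4879487635664 235.77353353029108 [[0.221, 0.931, 0.291, 0.043], [0.975, -0.21, -0.067, 0.58], [-0.001, 0.298, -0.954, 0.384], [0.0, 0.0, 0.0, 1.0]]
```

View pics/scene0.png

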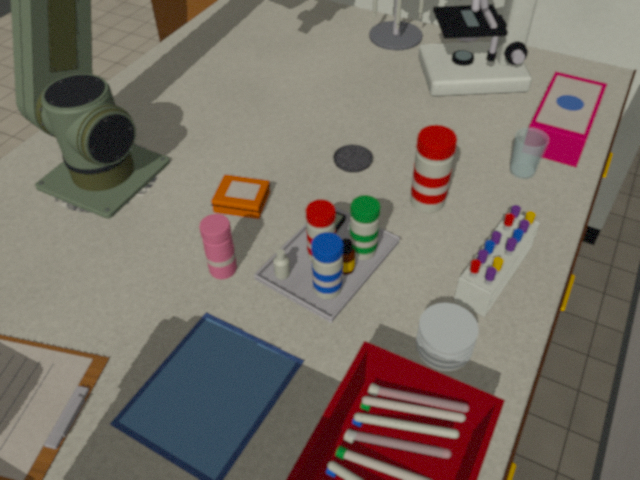

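View pics/side0.png

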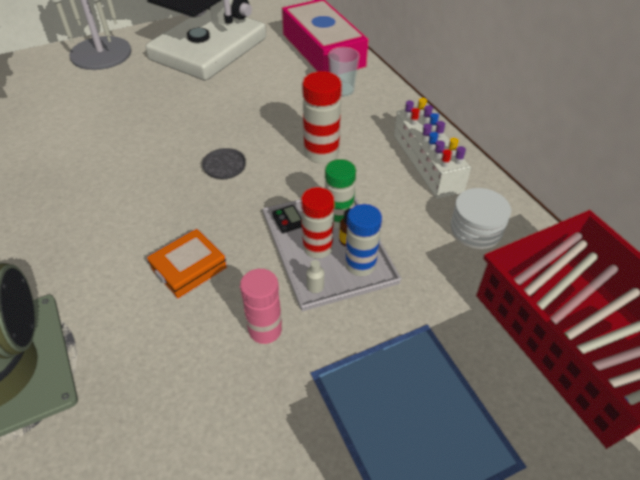

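The scene view shows red at (320,215), green at (365,212), blue at (327,250) and the oil at (347,255). The white bottle is at (281,263), the timer at (340,222), the pad at (208,395) and the dish at (352,158). A large red jar (435,165) and a pink one (218,245) are decoys.

```bash
cat > h.py <<'E'
import numpy as np,cv2
def ray(c,u,v):
    d=np.array([(u-c["cx"])/c["fx"],(v-c["cy"])/c["fy"],1.]);E=np.array(c["extrinsics"])
    d=E[:3,:3]@d;return E[:3,3],d/np.linalg.norm(d)
def onz(c,u,v,z):
    o,d=ray(c,u,v);return o+d*(z-o[2])/d[2]
def tri(a,b):
    A=np.zeros((3,3));r=np.zeros(3);P=[]
    for o,d in(a,b):
        M=np.eye(3)-np.outer(d,d);A+=M;r+=M@o;P.append((M,o))
    x=np.linalg.solve(A,r);return x,[np.linalg.norm(M@(x-o))*1e3 for M,o in P]
HUE={"red":[(0,8),(172,180)],"green":[(55,85)],"blue":[(102,118)]}
def mask(c,col,smin=150,vmin=60):
    h=cv2.cvtColor(c["image"],cv2.COLOR_RGB2HSV);m=0
    for a,b in HUE[col]: m=m|cv2.inRange(h,(a,smin,vmin),(b,255,255))
    return m
def blobs(m,amin=60):
    n,l,s,ce=cv2.connectedComponentsWithStats(m);out=[]
    for i in range(1,n):
        if s[i,4]>amin:
            k=cv2.findContours((l==i).astype(np.uint8),0,1)[0][0];h=cv2.convexHull(k);M=cv2.moments(h)
            out.append((M["m10"]/M["m00"],M["m01"]/M["m00"],s[i].tolist()))
    return out
E
python3 - <<'E'
from h import *
import pickle
D=pickle.load(open("c0.pkl","rb"))
for col in HUE:
    for n in("scene","side"):
        c=D[n]
        for u,v,s in blobs(mask(c,col)):
            if 200<u<420 and 130<v<320: print(col,n,round(u,1),round(v,1),s,np.round(onz(c,u,v,.1115),4))
# pad, dish, tray
for n in("scene","side"):
    c=D[n];h=cv2.cvtColor(c["image"],cv2.COLOR_RGB2HSV)
    for nm,uv in dict(scene=dict(pad=(208,395),dish=(352,158),tray=(300,270)),side=dict(pad=(400,390),dish=(223,163),tray=(290,260)))[n].items():
        u,v=uv;print(n,nm,h[v,u])
    m=cv2.inRange(h,(98,80,30),(118,200,140))
    m=cv2.morphologyEx(m,cv2.MORPH_OPEN,np.ones((7,7)))
    k=max(cv2.findContours(m,0,1)[0],key=cv2.contourArea);
    q=cv2.approxPolyDP(k,12,True)[:,0];print(n,"pad",[(tuple(p.tolist()),np.round(onz(c,*p,.003)[:2],3).tolist()) for p in q])
    x,y=dict(scene=(352,158),side=(223,163))[n]
    g=cv2.cvtColor(c["image"],cv2.COLOR_RGB2GRAY)
    d=cv2.inRange(g[y-35:y+35,x-40:x+40],0,110);b=max(blobs(d),key=lambda b:b[2][4])
    print("dish",b,np.round(onz(c,b[0]+x-40,b[1]+y-35,.008),4))
ims=[cv2.resize(D["scene"]["image"][180:330,240:420],None,fx=3.3,fy=3.3,interpolation=2)[:,:,::-1]]
cv2.imwrite("pics/crop1.png",ims[0])
ims=[cv2.resize(D["side"]["image"][150:320,240:420],None,fx=3.3,fy=3.3,interpolation=2)[:,:,::-1]]
cv2.imwrite("pics/crop2.png",ims[0])
E
```

```text
red scene 320.3 213.2 [306, 200, 30, 27, 665] [0.5268 0.005  0.1115]
red side 321.4 145.2 [305, 139, 34, 15, 294] [0.5976 0.1337 0.1115]
red side 317.3 202.1 [302, 187, 32, 31, 828] [0.5267 0.0077 0.1115]
red side 316.3 231.6 [301, 225, 32, 14, 187] [ 0.4966 -0.0488  0.1115]
red side 317.5 245.3 [304, 241, 28, 11, 158] [ 0.4858 -0.0745  0.1115]
green scene 365.0 208.6 [351, 196, 29, 26, 608] [0.5918 0.051  0.1115]
green scene 363.3 236.1 [351, 232, 26, 10, 115] [ 0.6175 -0.0113  0.1115]
green scene 363.7 248.7 [353, 246, 23, 7, 84] [ 0.6304 -0.0372  0.1115]
green side 340.1 173.2 [326, 160, 29, 27, 645] [0.5918 0.0529 0.1115]
green side 343.8 204.0 [336, 199, 17, 10, 89] [ 0.5623 -0.0149  0.1115]
blue scene 327.4 247.0 [312, 233, 32, 29, 742] [ 0.5749 -0.0611  0.1115]
blue scene 327.2 275.4 [314, 271, 27, 11, 129] [ 0.6029 -0.1162  0.1115]
blue scene 327.2 287.4 [314, 284, 27, 9, 109] [ 0.6142 -0.1379  0.1115]
blue side 363.6 219.7 [347, 205, 34, 31, 860] [ 0.5731 -0.0592  0.1115]
blue side 362.1 250.0 [347, 245, 31, 12, 158] [ 0.5404 -0.1121  0.1115]
blue side 360.6 262.9 [347, 258, 29, 11, 128] [ 0.5263 -0.1327  0.1115]
scene pad [102 109  96]
scene dish [135   8  67]
scene tray [173   8 136]
scene pad [((204, 315), [0.411, -0.212]), ((114, 426), [0.41, -0.444]), ((222, 479), [0.6, -0.436]), ((299, 359), [0.601, -0.214])]
dish (40.71740782972254, 35.02071455720258, [21, 21, 41, 29, 902]) [0.4586 0.2842 0.008 ]
side pad [104  98 104]
side dish [150   7  73]
side tray [  0  12 124]
side pad [((314, 372), [0.415, -0.205]), ((364, 479), [0.405, -0.368]), ((521, 468), [0.592, -0.447]), ((428, 327), [0.606, -0.215])]
dish (40.34968083450101, 35.268721781099174, [18, 20, 45, 32, 1100]) [0.4562 0.287  0.008 ]
```

View pics/crop1.png

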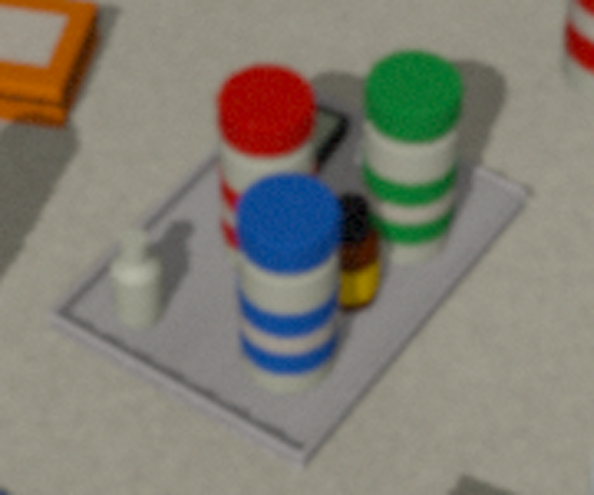

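View pics/crop2.png

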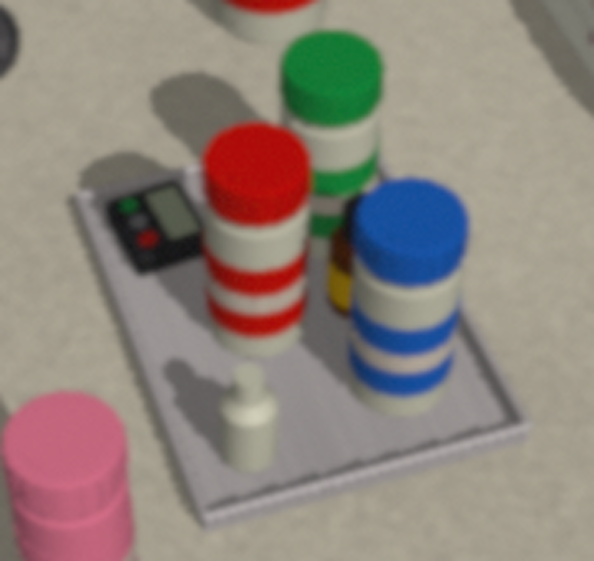

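Both views agree to about 2 mm. Jar spacings come out at 57 and 113 mm against an expected 58 and 116. Before moving, I'll check the decoys for gripper clearance.

Run:
```python
from h import *
import pickle
D=pickle.load(open("c0.pkl","rb"))
s,d=D["scene"],D["side"]
for nm,a,b in(("bigred top",(436,136),(322,85)),("pink top",(216,225),(261,283)),("bigred base",(429,200),(321,154)),("whitebottle top",(281,253),(315,266))):
    x,e=tri(ray(s,*a),ray(d,*b));print(nm,x.round(3),np.round(e,1))
```

```text
bigred top [0.649 0.235 0.163] [2.1 2.1]
pink top [ 0.383 -0.106  0.117] [0.4 0.4]
bigred base [ 0.652  0.245 -0.006] [2.3 2.3]
whitebottle top [ 0.485 -0.067  0.056] [0.5 0.5]
```

play_rows:
  deltas:
    - {"dz": -1,"rz": -0.074}
    - {"dz": -2,"rz": -0.074}
    - {"dz": -1,"rz": -0.074}
    - {}
  grip: 9.12
  newtons: 20

```text
$.deltas[0]: bad value
```

play_rows:
  deltas:
    - {"dx": 0,"dy": 0,"dz": -1,"rx": 0,"ry": 0,"rz": -0.074}
    - {"dx": 0,"dy": 0,"dz": -2,"rx": 0,"ry": 0,"rz": -0.074}
    - {"dx": 0,"dy": 0,"dz": -1,"rx": 0,"ry": 0,"rz": -0.074}
    - {"dx": 0,"dy": 0,"dz": 0,"rx": 0,"ry": 0,"rz": 0}
  grip: 9.12
  newtons: 20

```text
time: 0.55
tcp_pos: [0.1267, 0.5617, 0.2428]
orientation: [179.8, 0.0, -180.0]
contact_force: [0.1, -0.2, 0.6]
grip_width: 1.005
grip_force: 0.0
```

play_rows:
  deltas:
    - {"dx": -1.2,"dy": -1.6,"dz": 0,"rx": 0,"ry": 0,"rz": 0}
    - {"dx": -2.2,"dy": -3.1,"dz": 0,"rx": 0,"ry": 0,"rz": 0}
    - {"dx": -2.2,"dy": -3.1,"dz": 0,"rx": 0,"ry": 0,"rz": 0}
    - {"dx": -2.2,"dy": -3.1,"dz": 0,"rx": 0,"ry": 0,"rz": 0}
    - {"dx": -2.2,"dy": -3.1,"dz": 0,"rx": 0,"ry": 0,"rz": 0}
    - {"dx": -2.2,"dy": -3.1,"dz": 0,"rx": 0,"ry": 0,"rz": 0}
    - {"dx": -2.2,"dy": -3.1,"dz": 0,"rx": 0,"ry": 0,"rz": 0}
    - {"dx": -2.2,"dy": -3.1,"dz": 0,"rx": 0,"ry": 0,"rz": 0}
    - {"dx": -2.2,"dy": -3.1,"dz": 0,"rx": 0,"ry": 0,"rz": 0}
    - {"dx": -2.2,"dy": -3.1,"dz": 0,"rx": 0,"ry": 0,"rz": 0}
    - {"dx": -2.2,"dy": -3.1,"dz": 0,"rx": 0,"ry": 0,"rz": 0}
    - {"dx": -2.2,"dy": -3.1,"dz": 0,"rx": 0,"ry": 0,"rz": 0}

```text
time: 1.75
tcp_pos: [0.3802, 0.2013, 0.2405]
orientation: [-179.9, -0.1, 179.9]
contact_force: [0.0, 0.8, 0.4]
grip_width: 1.002
grip_force: 0.0
```

play_rows:
  deltas:
    - {"dx": -2.2,"dy": -3.1,"dz": 0,"rx": 0,"ry": 0,"rz": 0}
    - {"dx": -2.2,"dy": -3.1,"dz": 0,"rx": 0,"ry": 0,"rz": 0}
    - {"dx": -2.2,"dy": -3.1,"dz": 0,"rx": 0,"ry": 0,"rz": 0}
    - {"dx": -2.2,"dy": -3.1,"dz": 0,"rx": 0,"ry": 0,"rz": 0}
    - {"dx": -2.2,"dy": -3.1,"dz": 0,"rx": 0,"ry": 0,"rz": 0}
    - {"dx": -2.2,"dy": -3.1,"dz": 0,"rx": 0,"ry": 0,"rz": 0}
    - {"dx": -1.4,"dy": -1.3,"dz": 0,"rx": 0,"ry": 0,"rz": 0}
    - {"dx": 0,"dy": 0,"dz": 0,"rx": 0,"ry": 0,"rz": 0}
    - {"dx": 0,"dy": 0,"dz": 0,"rx": 0,"ry": 0,"rz": 0}
    - {"dx": 0,"dy": 0,"dz": 0,"rx": 0,"ry": 0,"rz": 0}

```text
time: 2.75
tcp_pos: [0.5255, 0.0059, 0.2412]
orientation: [180.0, -0.1, -179.9]
contact_force: [0.8, 0.8, -0.1]
grip_width: 0.998
grip_force: 0.0
```

play_rows:
  deltas:
    - {"dx": 0,"dy": 0,"dz": 1.5,"rx": 0,"ry": 0,"rz": 0}
    - {"dx": 0,"dy": 0,"dz": 3,"rx": 0,"ry": 0,"rz": 0}
    - {"dx": 0,"dy": 0,"dz": 3,"rx": 0,"ry": 0,"rz": 0}
    - {"dx": 0,"dy": 0,"dz": 3,"rx": 0,"ry": 0,"rz": 0}
    - {"dx": 0,"dy": 0,"dz": 2,"rx": 0,"ry": 0,"rz": 0}
    - {"dx": 0,"dy": 0,"dz": 1,"rx": 0,"ry": 0,"rz": 0}
    - {"dx": 0,"dy": 0,"dz": 0,"rx": 0,"ry": 0,"rz": 0}
    - {"dx": 0,"dy": 0,"dz": 0,"rx": 0,"ry": 0,"rz": 0}

```text
time: 3.55
tcp_pos: [0.5271, 0.0055, 0.1075]
orientation: [180.0, 0.1, -179.9]
contact_force: [-0.1, -0.5, 0.4]
grip_width: 1.001
grip_force: 0.0
```

Run:
```python
from rig import env, eyes
import cv2
c=eyes.read_camera("scene")["image"][130:330,220:460];w=eyes.read_camera("wrist")["image"]
cv2.imwrite("pics/a1.png",cv2.hconcat([cv2.resize(c,(400,333)),cv2.resize(w,(400,333))])[:,:,::-1])
```

```text
(no output)
```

View pics/a1.png

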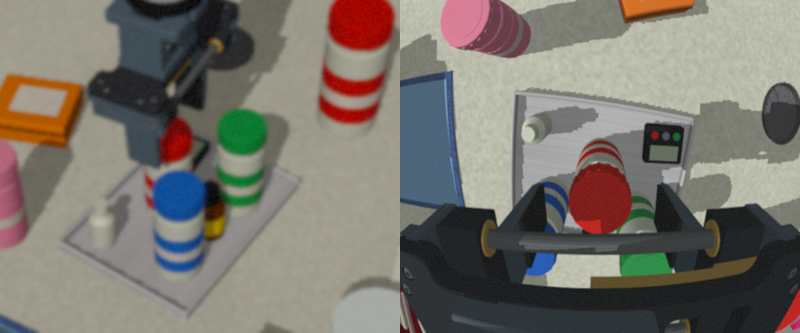

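The red cap sits centred between the fingers at (600,195) in the wrist half, and the other jars and the oil are clear. I'll grip and lift.

play_rows:
  deltas:
    - {"dx": 0,"dy": 0,"dz": 0,"rx": 0,"ry": 0,"rz": 0}
    - {"dx": 0,"dy": 0,"dz": 0,"rx": 0,"ry": 0,"rz": 0}
    - {"dx": 0,"dy": 0,"dz": 0,"rx": 0,"ry": 0,"rz": 0}
    - {"dx": 0,"dy": 0,"dz": 0,"rx": 0,"ry": 0,"rz": 0}
    - {"dx": 0,"dy": 0,"dz": 0,"rx": 0,"ry": 0,"rz": 0}
    - {"dx": 0,"dy": 0,"dz": 0,"rx": 0,"ry": 0,"rz": 0}
    - {"dx": 0,"dy": 0,"dz": 0,"rx": 0,"ry": 0,"rz": 0}
    - {"dx": 0,"dy": 0,"dz": 0,"rx": 0,"ry": 0,"rz": 0}
  grip: 4.6
  newtons: 25

```text
time: 4.45
tcp_pos: [0.5266, 0.005, 0.1064]
orientation: [180.0, -0.0, -180.0]
contact_force: [-0.6, 0.4, 0.3]
grip_width: 0.554
grip_force: 25.0
```

play_rows:
  deltas:
    - {"dx": 0,"dy": 0,"dz": -0.5,"rx": 0,"ry": 0,"rz": 0}
    - {"dx": 0,"dy": 0,"dz": -1.5,"rx": 0,"ry": 0,"rz": 0}
    - {"dx": 0,"dy": 0,"dz": -3,"rx": 0,"ry": 0,"rz": 0}
    - {"dx": 0,"dy": 0,"dz": -3,"rx": 0,"ry": 0,"rz": 0}
    - {"dx": 0,"dy": 0,"dz": -3,"rx": 0,"ry": 0,"rz": 0}
    - {"dx": 0,"dy": 0,"dz": -2,"rx": 0,"ry": 0,"rz": 0}
    - {"dx": 0,"dy": 0,"dz": -1,"rx": 0,"ry": 0,"rz": 0}

```text
time: 5.15
tcp_pos: [0.5272, 0.005, 0.2485]
orientation: [180.0, 0.2, -180.0]
contact_force: [0.6, -0.2, -2.0]
grip_width: 0.552
grip_force: 25.0
```

play_rows:
  deltas:
    - {"dx": 0.1,"dy": -1,"dz": 0,"rx": 0,"ry": 0,"rz": 0}
    - {"dx": 0.2,"dy": -2.5,"dz": 0,"rx": 0,"ry": 0,"rz": 0}
    - {"dx": 0.2,"dy": -4,"dz": 0,"rx": 0,"ry": 0,"rz": 0}
    - {"dx": 0.2,"dy": -4,"dz": 0,"rx": 0,"ry": 0,"rz": 0}
    - {"dx": 0.2,"dy": -4,"dz": 0,"rx": 0,"ry": 0,"rz": 0}
    - {"dx": 0.2,"dy": -4,"dz": 0,"rx": 0,"ry": 0,"rz": 0}
    - {"dx": 0.2,"dy": -4,"dz": 0,"rx": 0,"ry": 0,"rz": 0}
    - {"dx": 0.2,"dy": -4,"dz": 0,"rx": 0,"ry": 0,"rz": 0}
    - {"dx": 0.2,"dy": -4,"dz": 0,"rx": 0,"ry": 0,"rz": 0}
    - {"dx": 0.2,"dy": -4,"dz": 0,"rx": 0,"ry": 0,"rz": 0}
    - {"dx": 0.2,"dy": -2,"dz": 0,"rx": 0,"ry": 0,"rz": 0}
    - {"dx": 0.1,"dy": -0.5,"dz": 0,"rx": 0,"ry": 0,"rz": 0}

```text
time: 6.35
tcp_pos: [0.5033, -0.377, 0.2442]
orientation: [179.9, -0.2, 179.8]
contact_force: [-0.7, 0.3, -2.7]
grip_width: 0.551
grip_force: 25.0
```

play_rows:
  deltas:
    - {"dx": 0,"dy": 0,"dz": 0,"rx": 0,"ry": 0,"rz": 0}
    - {"dx": 0,"dy": 0,"dz": 1.5,"rx": 0,"ry": 0,"rz": 0}
    - {"dx": 0,"dy": 0,"dz": 3,"rx": 0,"ry": 0,"rz": 0}
    - {"dx": 0,"dy": 0,"dz": 3,"rx": 0,"ry": 0,"rz": 0}
    - {"dx": 0,"dy": 0,"dz": 3,"rx": 0,"ry": 0,"rz": 0}
    - {"dx": 0,"dy": 0,"dz": 1.5,"rx": 0,"ry": 0,"rz": 0}
    - {"dx": 0,"dy": 0,"dz": 1,"rx": 0,"ry": 0,"rz": 0}
    - {"dx": 0,"dy": 0,"dz": 0.5,"rx": 0,"ry": 0,"rz": 0}
    - {"dx": 0,"dy": 0,"dz": 0.3,"rx": 0,"ry": 0,"rz": 0}
    - {"dx": 0,"dy": 0,"dz": 0,"rx": 0,"ry": 0,"rz": 0}
    - {"dx": 0,"dy": 0,"dz": 0,"rx": 0,"ry": 0,"rz": 0}

```text
time: 7.45
tcp_pos: [0.5052, -0.3752, 0.1093]
orientation: [-179.9, 0.1, -180.0]
contact_force: [-0.3, -1.2, -2.1]
grip_width: 0.553
grip_force: 25.0
```

play_rows:
  deltas:
    - {"dx": 0,"dy": 0,"dz": 0.1,"rx": 0,"ry": 0,"rz": 0}
    - {"dx": 0,"dy": 0,"dz": 0.1,"rx": 0,"ry": 0,"rz": 0}
    - {"dx": 0,"dy": 0,"dz": 0.05,"rx": 0,"ry": 0,"rz": 0}
    - {"dx": 0,"dy": 0,"dz": 0,"rx": 0,"ry": 0,"rz": 0}

```text
time: 7.85
tcp_pos: [0.5049, -0.3752, 0.1065]
orientation: [-180.0, 0.0, -180.0]
contact_force: [-0.1, -0.5, 1.1]
grip_width: 0.552
grip_force: 25.0
```

Contact made, so I'll release, rise and go to blue at (0.574,-0.060).

play_rows:
  deltas:
    - {"dx": 0,"dy": 0,"dz": 0,"rx": 0,"ry": 0,"rz": 0}
    - {"dx": 0,"dy": 0,"dz": 0,"rx": 0,"ry": 0,"rz": 0}
    - {"dx": 0,"dy": 0,"dz": 0,"rx": 0,"ry": 0,"rz": 0}
    - {"dx": 0,"dy": 0,"dz": 0,"rx": 0,"ry": 0,"rz": 0}
    - {"dx": 0,"dy": 0,"dz": 0,"rx": 0,"ry": 0,"rz": 0}
    - {"dx": 0,"dy": 0,"dz": -1,"rx": 0,"ry": 0,"rz": 0}
    - {"dx": 0,"dy": 0,"dz": -2,"rx": 0,"ry": 0,"rz": 0}
    - {"dx": 0,"dy": 0,"dz": -3,"rx": 0,"ry": 0,"rz": 0}
    - {"dx": 0,"dy": 0,"dz": -1,"rx": 0,"ry": 0,"rz": 0}
  grip: 9.12

```text
time: 8.75
tcp_pos: [0.5061, -0.3761, 0.1797]
orientation: [-179.8, 0.3, -180.0]
contact_force: [-0.7, 0.2, -0.3]
grip_width: 1.002
grip_force: 0.0
```

play_rows:
  deltas:
    - {"dx": -0.2,"dy": 1,"dz": 0,"rx": 0,"ry": 0,"rz": 0}
    - {"dx": -0.5,"dy": 2.5,"dz": 0,"rx": 0,"ry": 0,"rz": 0}
    - {"dx": -0.8,"dy": 4,"dz": 0,"rx": 0,"ry": 0,"rz": 0}
    - {"dx": -0.8,"dy": 4,"dz": 0,"rx": 0,"ry": 0,"rz": 0}
    - {"dx": -0.8,"dy": 4,"dz": 0,"rx": 0,"ry": 0,"rz": 0}
    - {"dx": -0.8,"dy": 4,"dz": 0,"rx": 0,"ry": 0,"rz": 0}
    - {"dx": -0.8,"dy": 4,"dz": 0,"rx": 0,"ry": 0,"rz": 0}
    - {"dx": -0.8,"dy": 4,"dz": 0,"rx": 0,"ry": 0,"rz": 0}
    - {"dx": -0.9,"dy": 3,"dz": 0,"rx": 0,"ry": 0,"rz": 0}
    - {"dx": -0.5,"dy": 1,"dz": 0,"rx": 0,"ry": 0,"rz": 0}
    - {"dx": 0,"dy": 0,"dz": 0,"rx": 0,"ry": 0,"rz": 0}
    - {"dx": 0,"dy": 0,"dz": 0,"rx": 0,"ry": 0,"rz": 0}

```text
time: 9.95
tcp_pos: [0.573, -0.0606, 0.1752]
orientation: [-180.0, -0.1, -180.0]
contact_force: [0.7, -0.7, -0.5]
grip_width: 1.002
grip_force: 0.0
```

play_rows:
  deltas:
    - {"dx": 0,"dy": 0,"dz": 1,"rx": 0,"ry": 0,"rz": 0}
    - {"dx": 0,"dy": 0,"dz": 2.5,"rx": 0,"ry": 0,"rz": 0}
    - {"dx": 0,"dy": 0,"dz": 2,"rx": 0,"ry": 0,"rz": 0}
    - {"dx": 0,"dy": 0,"dz": 1,"rx": 0,"ry": 0,"rz": 0}
    - {"dx": 0,"dy": 0,"dz": 0.5,"rx": 0,"ry": 0,"rz": 0}
    - {"dx": 0,"dy": 0,"dz": 0,"rx": 0,"ry": 0,"rz": 0}
    - {"dx": 0,"dy": 0,"dz": 0,"rx": 0,"ry": 0,"rz": 0}

```text
time: 10.65
tcp_pos: [0.5742, -0.0603, 0.1067]
orientation: [-180.0, 0.1, 180.0]
contact_force: [0.2, -0.5, 0.5]
grip_width: 1.0
grip_force: 0.0
```

play_rows:
  deltas:
    - {"dx": 0,"dy": 0,"dz": 0,"rx": 0,"ry": 0,"rz": 0}
    - {"dx": 0,"dy": 0,"dz": 0,"rx": 0,"ry": 0,"rz": 0}
    - {"dx": 0,"dy": 0,"dz": 0,"rx": 0,"ry": 0,"rz": 0}
    - {"dx": 0,"dy": 0,"dz": 0,"rx": 0,"ry": 0,"rz": 0}
    - {"dx": 0,"dy": 0,"dz": 0,"rx": 0,"ry": 0,"rz": 0}
    - {"dx": 0,"dy": 0,"dz": 0,"rx": 0,"ry": 0,"rz": 0}
    - {"dx": 0,"dy": 0,"dz": 0,"rx": 0,"ry": 0,"rz": 0}
    - {"dx": 0,"dy": 0,"dz": 0,"rx": 0,"ry": 0,"rz": 0}
  grip: 4.6
  newtons: 25

```text
time: 11.45
tcp_pos: [0.5737, -0.0601, 0.106]
orientation: [-180.0, 0.0, -180.0]
contact_force: [-0.1, -0.1, 1.1]
grip_width: 0.557
grip_force: 25.0
```

play_rows:
  deltas:
    - {"dx": 0,"dy": 0,"dz": -0.5,"rx": 0,"ry": 0,"rz": 0}
    - {"dx": 0,"dy": 0,"dz": -1.5,"rx": 0,"ry": 0,"rz": 0}
    - {"dx": 0,"dy": 0,"dz": -3,"rx": 0,"ry": 0,"rz": 0}
    - {"dx": 0,"dy": 0,"dz": -3,"rx": 0,"ry": 0,"rz": 0}
    - {"dx": 0,"dy": 0,"dz": -3,"rx": 0,"ry": 0,"rz": 0}
    - {"dx": 0,"dy": 0,"dz": -2,"rx": 0,"ry": 0,"rz": 0}
    - {"dx": 0,"dy": 0,"dz": -1,"rx": 0,"ry": 0,"rz": 0}

```text
time: 12.15
tcp_pos: [0.5741, -0.0599, 0.2479]
orientation: [180.0, 0.2, -180.0]
contact_force: [0.7, -0.4, -2.1]
grip_width: 0.557
grip_force: 25.0
```

play_rows:
  deltas:
    - {"dx": 0.1,"dy": -1,"dz": 0,"rx": 0,"ry": 0,"rz": 0}
    - {"dx": 0.2,"dy": -3,"dz": 0,"rx": 0,"ry": 0,"rz": 0}
    - {"dx": 0.4,"dy": -4,"dz": 0,"rx": 0,"ry": 0,"rz": 0}
    - {"dx": 0.4,"dy": -4,"dz": 0,"rx": 0,"ry": 0,"rz": 0}
    - {"dx": 0.4,"dy": -4,"dz": 0,"rx": 0,"ry": 0,"rz": 0}
    - {"dx": 0.2,"dy": -3,"dz": 0,"rx": 0,"ry": 0,"rz": 0}
    - {"dx": 0.2,"dy": -2,"dz": 0,"rx": 0,"ry": 0,"rz": 0}
    - {"dx": 0,"dy": -1,"dz": 0,"rx": 0,"ry": 0,"rz": 0}
    - {"dx": 0,"dy": 0,"dz": 0,"rx": 0,"ry": 0,"rz": 0}

```text
time: 13.05
tcp_pos: [0.5539, -0.281, 0.2442]
orientation: [179.9, -0.1, 179.9]
contact_force: [0.1, -0.5, -2.0]
grip_width: 0.555
grip_force: 25.0
```

play_rows:
  deltas:
    - {"dx": 0,"dy": 0,"dz": 1.5,"rx": 0,"ry": 0,"rz": 0}
    - {"dx": 0,"dy": 0,"dz": 3,"rx": 0,"ry": 0,"rz": 0}
    - {"dx": 0,"dy": 0,"dz": 3,"rx": 0,"ry": 0,"rz": 0}
    - {"dx": 0,"dy": 0,"dz": 3,"rx": 0,"ry": 0,"rz": 0}
    - {"dx": 0,"dy": 0,"dz": 1.5,"rx": 0,"ry": 0,"rz": 0}
    - {"dx": 0,"dy": 0,"dz": 1,"rx": 0,"ry": 0,"rz": 0}
    - {"dx": 0,"dy": 0,"dz": 0.5,"rx": 0,"ry": 0,"rz": 0}
    - {"dx": 0,"dy": 0,"dz": 0.3,"rx": 0,"ry": 0,"rz": 0}
    - {"dx": 0,"dy": 0,"dz": 0.1,"rx": 0,"ry": 0,"rz": 0}
    - {"dx": 0,"dy": 0,"dz": 0.05,"rx": 0,"ry": 0,"rz": 0}
    - {"dx": 0,"dy": 0,"dz": 0,"rx": 0,"ry": 0,"rz": 0}
    - {"dx": 0,"dy": 0,"dz": 0,"rx": 0,"ry": 0,"rz": 0}

```text
time: 14.25
tcp_pos: [0.5549, -0.2801, 0.1069]
orientation: [-180.0, 0.0, -180.0]
contact_force: [0.1, -0.3, -2.1]
grip_width: 0.557
grip_force: 25.0
```

play_rows:
  deltas:
    - {"dx": 0,"dy": 0,"dz": 0.05,"rx": 0,"ry": 0,"rz": 0}
    - {"dx": 0,"dy": 0,"dz": 0.05,"rx": 0,"ry": 0,"rz": 0}
    - {"dx": 0,"dy": 0,"dz": 0,"rx": 0,"ry": 0,"rz": 0}

```text
time: 14.55
tcp_pos: [0.555, -0.2802, 0.106]
orientation: [-180.0, 0.1, -180.0]
contact_force: [-0.4, -0.5, 0.8]
grip_width: 0.555
grip_force: 25.0
```

play_rows:
  deltas:
    - {"dx": 0,"dy": 0,"dz": 0,"rx": 0,"ry": 0,"rz": 0}
    - {"dx": 0,"dy": 0,"dz": 0,"rx": 0,"ry": 0,"rz": 0}
    - {"dx": 0,"dy": 0,"dz": 0,"rx": 0,"ry": 0,"rz": 0}
    - {"dx": 0,"dy": 0,"dz": 0,"rx": 0,"ry": 0,"rz": 0}
    - {"dx": 0,"dy": 0,"dz": 0,"rx": 0,"ry": 0,"rz": 0}
    - {"dx": 0,"dy": 0,"dz": -1,"rx": 0,"ry": 0,"rz": 0}
    - {"dx": 0,"dy": 0,"dz": -2,"rx": 0,"ry": 0,"rz": 0}
    - {"dx": 0,"dy": 0,"dz": -3,"rx": 0,"ry": 0,"rz": 0}
    - {"dx": 0,"dy": 0,"dz": -1,"rx": 0,"ry": 0,"rz": 0}
  grip: 9.12

```text
time: 15.45
tcp_pos: [0.5563, -0.2808, 0.1792]
orientation: [-179.8, 0.3, -180.0]
contact_force: [0.1, 0.2, 0.4]
grip_width: 1.0
grip_force: 0.0
```

play_rows:
  deltas:
    - {"dx": -0.1,"dy": 1.2,"dz": 0,"rx": 0,"ry": 0,"rz": 0}
    - {"dx": -0.3,"dy": 2.5,"dz": 0,"rx": 0,"ry": 0,"rz": 0}
    - {"dx": -0.4,"dy": 4,"dz": 0,"rx": 0,"ry": 0,"rz": 0}
    - {"dx": -0.5,"dy": 4,"dz": 0,"rx": 0,"ry": 0,"rz": 0}
    - {"dx": -0.5,"dy": 4,"dz": 0,"rx": 0,"ry": 0,"rz": 0}
    - {"dx": -0.5,"dy": 4,"dz": 0,"rx": 0,"ry": 0,"rz": 0}
    - {"dx": -0.5,"dy": 4,"dz": 0,"rx": 0,"ry": 0,"rz": 0}
    - {"dx": -0.4,"dy": 4,"dz": 0,"rx": 0,"ry": 0,"rz": 0}
    - {"dx": -0.3,"dy": 3.5,"dz": 0,"rx": 0,"ry": 0,"rz": 0}
    - {"dx": -0.2,"dy": 2,"dz": 0,"rx": 0,"ry": 0,"rz": 0}
    - {"dx": 0,"dy": 0,"dz": 0,"rx": 0,"ry": 0,"rz": 0}
    - {"dx": 0,"dy": 0,"dz": 0,"rx": 0,"ry": 0,"rz": 0}

```text
time: 16.65
tcp_pos: [0.5906, 0.0524, 0.1743]
orientation: [-180.0, -0.1, -179.9]
contact_force: [0.1, -0.3, 0.0]
grip_width: 1.0
grip_force: 0.0
```

play_rows:
  deltas:
    - {"dx": 0,"dy": 0,"dz": 1,"rx": 0,"ry": 0,"rz": 0}
    - {"dx": 0,"dy": 0,"dz": 2.5,"rx": 0,"ry": 0,"rz": 0}
    - {"dx": 0,"dy": 0,"dz": 2,"rx": 0,"ry": 0,"rz": 0}
    - {"dx": 0,"dy": 0,"dz": 1,"rx": 0,"ry": 0,"rz": 0}
    - {"dx": 0,"dy": 0,"dz": 0.4,"rx": 0,"ry": 0,"rz": 0}
    - {"dx": 0,"dy": 0,"dz": 0,"rx": 0,"ry": 0,"rz": 0}
    - {"dx": 0,"dy": 0,"dz": 0,"rx": 0,"ry": 0,"rz": 0}

```text
time: 17.35
tcp_pos: [0.5923, 0.0518, 0.1073]
orientation: [180.0, 0.1, 180.0]
contact_force: [-0.7, 0.3, 0.1]
grip_width: 1.0
grip_force: 0.0
```

play_rows:
  deltas:
    - {"dx": 0,"dy": 0,"dz": 0,"rx": 0,"ry": 0,"rz": 0}
    - {"dx": 0,"dy": 0,"dz": 0,"rx": 0,"ry": 0,"rz": 0}
    - {"dx": 0,"dy": 0,"dz": 0,"rx": 0,"ry": 0,"rz": 0}
    - {"dx": 0,"dy": 0,"dz": 0,"rx": 0,"ry": 0,"rz": 0}
    - {"dx": 0,"dy": 0,"dz": 0,"rx": 0,"ry": 0,"rz": 0}
    - {"dx": 0,"dy": 0,"dz": 0,"rx": 0,"ry": 0,"rz": 0}
    - {"dx": 0,"dy": 0,"dz": 0,"rx": 0,"ry": 0,"rz": 0}
    - {"dx": 0,"dy": 0,"dz": 0,"rx": 0,"ry": 0,"rz": 0}
  grip: 4.6
  newtons: 25

```text
time: 18.15
tcp_pos: [0.5917, 0.052, 0.1065]
orientation: [-180.0, 0.0, -180.0]
contact_force: [-0.2, -1.5, 0.6]
grip_width: 0.557
grip_force: 25.0
```

play_rows:
  deltas:
    - {"dx": 0,"dy": 0,"dz": -0.5,"rx": 0,"ry": 0,"rz": 0}
    - {"dx": 0,"dy": 0,"dz": -1.5,"rx": 0,"ry": 0,"rz": 0}
    - {"dx": 0,"dy": 0,"dz": -3,"rx": 0,"ry": 0,"rz": 0}
    - {"dx": 0,"dy": 0,"dz": -3,"rx": 0,"ry": 0,"rz": 0}
    - {"dx": 0,"dy": 0,"dz": -3,"rx": 0,"ry": 0,"rz": 0}
    - {"dx": 0,"dy": 0,"dz": -2,"rx": 0,"ry": 0,"rz": 0}
    - {"dx": 0,"dy": 0,"dz": -1,"rx": 0,"ry": 0,"rz": 0}

```text
time: 18.85
tcp_pos: [0.5922, 0.0521, 0.2487]
orientation: [180.0, 0.2, -180.0]
contact_force: [1.2, 0.1, -1.4]
grip_width: 0.554
grip_force: 25.0
```

play_rows:
  deltas:
    - {"dx": 0.4,"dy": -1,"dz": 0,"rx": 0,"ry": 0,"rz": 0}
    - {"dx": 1,"dy": -2.5,"dz": 0,"rx": 0,"ry": 0,"rz": 0}
    - {"dx": 1.65,"dy": -4,"dz": 0,"rx": 0,"ry": 0,"rz": 0}
    - {"dx": 1.65,"dy": -4,"dz": 0,"rx": 0,"ry": 0,"rz": 0}
    - {"dx": 1.65,"dy": -4,"dz": 0,"rx": 0,"ry": 0,"rz": 0}
    - {"dx": 1.65,"dy": -4,"dz": 0,"rx": 0,"ry": 0,"rz": 0}
    - {"dx": 1.65,"dy": -4,"dz": 0,"rx": 0,"ry": 0,"rz": 0}
    - {"dx": 1.65,"dy": -4,"dz": 0,"rx": 0,"ry": 0,"rz": 0}
    - {"dx": 1.3,"dy": -3,"dz": 0,"rx": 0,"ry": 0,"rz": 0}
    - {"dx": 0.8,"dy": -2,"dz": 0,"rx": 0,"ry": 0,"rz": 0}
    - {"dx": 0.3,"dy": -0.7,"dz": 0,"rx": 0,"ry": 0,"rz": 0}
    - {"dx": 0,"dy": 0,"dz": 0,"rx": 0,"ry": 0,"rz": 0}

```text
time: 20.05
tcp_pos: [0.4536, -0.2803, 0.2452]
orientation: [179.9, -0.1, 179.9]
contact_force: [-0.3, 1.2, -1.5]
grip_width: 0.554
grip_force: 25.0
```

play_rows:
  deltas:
    - {"dx": 0,"dy": 0,"dz": 1.5,"rx": 0,"ry": 0,"rz": 0}
    - {"dx": 0,"dy": 0,"dz": 3,"rx": 0,"ry": 0,"rz": 0}
    - {"dx": 0,"dy": 0,"dz": 3,"rx": 0,"ry": 0,"rz": 0}
    - {"dx": 0,"dy": 0,"dz": 3,"rx": 0,"ry": 0,"rz": 0}
    - {"dx": 0,"dy": 0,"dz": 1.5,"rx": 0,"ry": 0,"rz": 0}
    - {"dx": 0,"dy": 0,"dz": 1,"rx": 0,"ry": 0,"rz": 0}
    - {"dx": 0,"dy": 0,"dz": 0.5,"rx": 0,"ry": 0,"rz": 0}
    - {"dx": 0,"dy": 0,"dz": 0.3,"rx": 0,"ry": 0,"rz": 0}
    - {"dx": 0,"dy": 0,"dz": 0.1,"rx": 0,"ry": 0,"rz": 0}
    - {"dx": 0,"dy": 0,"dz": 0.1,"rx": 0,"ry": 0,"rz": 0}
    - {"dx": 0,"dy": 0,"dz": 0.05,"rx": 0,"ry": 0,"rz": 0}
    - {"dx": 0,"dy": 0,"dz": 0,"rx": 0,"ry": 0,"rz": 0}

```text
time: 21.25
tcp_pos: [0.455, -0.2803, 0.1065]
orientation: [-180.0, 0.1, -180.0]
contact_force: [-0.2, 0.1, 0.5]
grip_width: 0.554
grip_force: 25.0
```

Released next: rise, then look at the oil and the jars on the pad.

play_rows:
  deltas:
    - {"dx": 0,"dy": 0,"dz": 0,"rx": 0,"ry": 0,"rz": 0}
    - {"dx": 0,"dy": 0,"dz": 0,"rx": 0,"ry": 0,"rz": 0}
    - {"dx": 0,"dy": 0,"dz": 0,"rx": 0,"ry": 0,"rz": 0}
    - {"dx": 0,"dy": 0,"dz": 0,"rx": 0,"ry": 0,"rz": 0}
    - {"dx": 0,"dy": 0,"dz": 0,"rx": 0,"ry": 0,"rz": 0}
    - {"dx": 0,"dy": 0,"dz": -1,"rx": 0,"ry": 0,"rz": 0}
    - {"dx": 0,"dy": 0,"dz": -2,"rx": 0,"ry": 0,"rz": 0}
    - {"dx": 0,"dy": 0,"dz": -3,"rx": 0,"ry": 0,"rz": 0}
    - {"dx": 0,"dy": 0,"dz": -1,"rx": 0,"ry": 0,"rz": 0}
    - {"dx": 0,"dy": 0,"dz": 0,"rx": 0,"ry": 0,"rz": 0}
  grip: 9.12

```text
time: 22.25
tcp_pos: [0.4556, -0.2806, 0.1778]
orientation: [-179.9, 0.2, -180.0]
contact_force: [-0.0, -0.9, -0.1]
grip_width: 0.998
grip_force: 0.0
```

Run:
```python
from rig import env, eyes
from h import *
import pickle
D={n:eyes.read_camera(n) for n in("scene","side")};pickle.dump(D,open("c1.pkl","wb"))
cv2.imwrite("pics/b1.png",cv2.hconcat([cv2.resize(D[n]["image"],(400,300)) for n in D]+[])[:,:,::-1])
cc=[]
for n,(y,x) in(("scene",(200,300)),("side",(170,290))):
    c=D[n];cc.append(cv2.resize(c["image"][y:y+120,x:x+100],None,fx=4,fy=4));
    h=cv2.cvtColor(c["image"],cv2.COLOR_RGB2HSV)
    k=cv2.inRange(h,(0,0,0),(180,255,70));k[:y]=0;k[y+120:]=0;k[:,:x]=0;k[:,x+100:]=0
    yl=cv2.inRange(h,(18,150,80),(32,255,255));yl[:y]=0;yl[y+120:]=0;yl[:,:x]=0;yl[:,x+100:]=0
    for nm,m in(("dark",k),("yel",yl)):
        for u,v,s in blobs(m,15): print(n,nm,round(u,1),round(v,1),s,onz(c,u,v,.063).round(4),onz(c,u,v,.028).round(4))
cv2.imwrite("pics/b2.png",cv2.hconcat(cc)[:,:,::-1])
```

```text
scene dark 330.9 222.1 [316, 211, 30, 23, 211] [0.5313 0.0368 0.063 ] [0.5154 0.0679 0.028 ]
scene dark 346.1 246.7 [339, 239, 15, 15, 161] [ 0.5835 -0.0059  0.063 ] [0.5699 0.0233 0.028 ]
scene yel 345.4 264.8 [337, 258, 18, 15, 198] [ 0.601  -0.0446  0.063 ] [ 0.5881 -0.0171  0.028 ]
side dark 353.0 243.9 [310, 193, 80, 97, 4227] [ 0.5571 -0.0591  0.063 ] [ 0.5735 -0.0326  0.028 ]
side dark 295.6 224.4 [290, 220, 13, 10, 80] [0.4932 0.0214 0.063 ] [0.5063 0.0522 0.028 ]
side yel 330.7 256.1 [326, 252, 11, 10, 24] [ 0.5134 -0.0657  0.063 ] [ 0.5276 -0.0395  0.028 ]
```

View pics/b1.png

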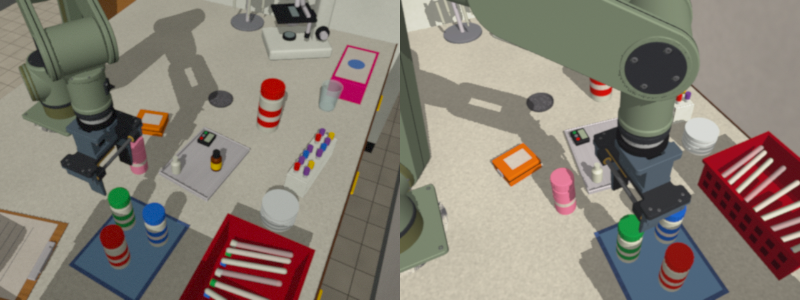

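View pics/b2.png

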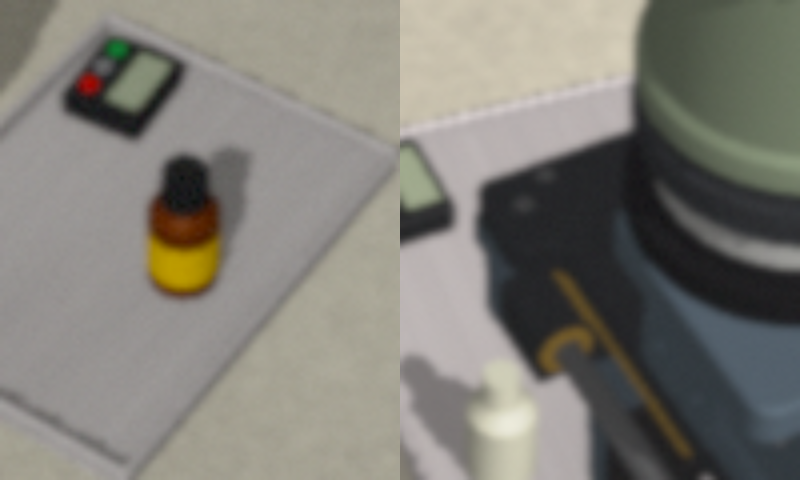

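The three jars stand upright on the pad. The oil's cap is at scene (346,247), which gives (0.583,-0.005) and matches the midpoint of the jars' start positions. I'll go there.

play_rows:
  deltas:
    - {"dx": -0.5,"dy": 1,"dz": 0,"rx": 0,"ry": 0,"rz": 0}
    - {"dx": -1.1,"dy": 2.5,"dz": 0,"rx": 0,"ry": 0,"rz": 0}
    - {"dx": -1.9,"dy": 4,"dz": 0,"rx": 0,"ry": 0,"rz": 0}
    - {"dx": -1.9,"dy": 4,"dz": 0,"rx": 0,"ry": 0,"rz": 0}
    - {"dx": -1.9,"dy": 4,"dz": 0,"rx": 0,"ry": 0,"rz": 0}
    - {"dx": -1.9,"dy": 4,"dz": 0,"rx": 0,"ry": 0,"rz": 0}
    - {"dx": -1.9,"dy": 4,"dz": 0,"rx": 0,"ry": 0,"rz": 0}
    - {"dx": -1.1,"dy": 2.5,"dz": 0,"rx": 0,"ry": 0,"rz": 0}
    - {"dx": -0.4,"dy": 1,"dz": 0,"rx": 0,"ry": 0,"rz": 0}
    - {"dx": -0.2,"dy": 0.5,"dz": 0,"rx": 0,"ry": 0,"rz": 0}
    - {"dx": 0,"dy": 0,"dz": 0,"rx": 0,"ry": 0,"rz": 0}
    - {"dx": 0,"dy": 0,"dz": 0,"rx": 0,"ry": 0,"rz": 0}
  grip: 7

```text
time: 23.55
tcp_pos: [0.582, -0.0061, 0.1757]
orientation: [-180.0, -0.0, 179.9]
contact_force: [-0.1, 0.5, -0.4]
grip_width: 0.766
grip_force: 0.0
```

play_rows:
  deltas:
    - {"dx": 0,"dy": 0,"dz": 1.5,"rx": 0,"ry": 0,"rz": 0}
    - {"dx": 0,"dy": 0,"dz": 2.5,"rx": 0,"ry": 0,"rz": 0}
    - {"dx": 0,"dy": 0,"dz": 2.5,"rx": 0,"ry": 0,"rz": 0}
    - {"dx": 0,"dy": 0,"dz": 2.5,"rx": 0,"ry": 0,"rz": 0}
    - {"dx": 0,"dy": 0,"dz": 2,"rx": 0,"ry": 0,"rz": 0}
    - {"dx": 0,"dy": 0,"dz": 1.2,"rx": 0,"ry": 0,"rz": 0}
    - {"dx": 0,"dy": 0,"dz": 0.7,"rx": 0,"ry": 0,"rz": 0}
    - {"dx": 0,"dy": 0,"dz": 0,"rx": 0,"ry": 0,"rz": 0}
    - {"dx": 0,"dy": 0,"dz": 0,"rx": 0,"ry": 0,"rz": 0}

```text
time: 24.45
tcp_pos: [0.5833, -0.0052, 0.0478]
orientation: [180.0, 0.1, 180.0]
contact_force: [0.8, -0.7, 0.5]
grip_width: 0.768
grip_force: 0.0
```

play_rows:
  deltas:
    - {"dx": 0,"dy": 0,"dz": 0,"rx": 0,"ry": 0,"rz": 0}
    - {"dx": 0,"dy": 0,"dz": 0,"rx": 0,"ry": 0,"rz": 0}
    - {"dx": 0,"dy": 0,"dz": 0,"rx": 0,"ry": 0,"rz": 0}
    - {"dx": 0,"dy": 0,"dz": 0,"rx": 0,"ry": 0,"rz": 0}
    - {"dx": 0,"dy": 0,"dz": 0,"rx": 0,"ry": 0,"rz": 0}
    - {"dx": 0,"dy": 0,"dz": 0,"rx": 0,"ry": 0,"rz": 0}
    - {"dx": 0,"dy": 0,"dz": 0,"rx": 0,"ry": 0,"rz": 0}
  grip: 2.5
  newtons: 12

```text
time: 25.15
tcp_pos: [0.5826, -0.0049, 0.0469]
orientation: [180.0, -0.0, -180.0]
contact_force: [-0.7, 0.0, 0.6]
grip_width: 0.278
grip_force: 0.0
```

The fingers closed to 25 mm without any force, so I'll look.

Run:
```python
from rig import env, eyes
import cv2
print(env.get_obs()["grip_width"],env.get_obs()["grip_force"])
a=eyes.read_camera("scene")["image"][150:330,240:440];b=eyes.read_camera("wrist")["image"]
cv2.imwrite("pics/d1.png",cv2.hconcat([cv2.resize(a,(400,360)),cv2.resize(b,(400,360))])[:,:,::-1])
```

```text
0.27837327527085654 0.0
```

View pics/d1.png

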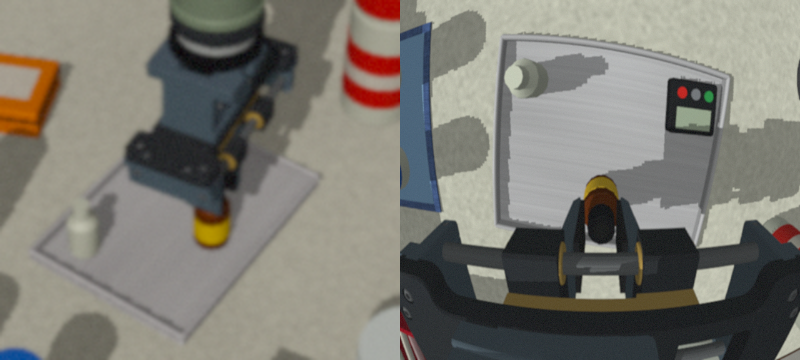

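```bash
cat >> h.py <<'E'
def wray(c,u,v):
    p=np.array([(u-c["cx"]),(v-c["cy"])])/c["fx"];t=np.hypot(*p);d=np.r_[np.sin(t)*p/t,np.cos(t)]
    E=np.array(c["extrinsics"]);return E[:3,3],E[:3,:3]@d
def wproj(c,X):
    E=np.array(c["extrinsics"]);p=E[:3,:3].T@(np.array(X)-E[:3,3]);t=np.arctan2(np.hypot(p[0],p[1]),p[2])
    q=p[:2]/np.hypot(p[0],p[1])*t*c["fx"];return (q+[c["cx"],c["cy"]]).round(0)
E
python3 - <<'E'
from rig import env, eyes
from h import *
c=eyes.read_camera("wrist");im=c["image"][200:420,200:440].copy()
def dot(X,col):
    p=wproj(c,X);cv2.circle(im,(int(p[0])-200,int(p[1])-200),1,col,-1);return p
x,y=.5826,-.005
for sx in(-.016,.016):
    for sy in(-.0125,.0125): print("tip",sx,sy,dot((x+sx,y+sy,.022),(0,255,0)))
for z in(.003,.048,.073):
    r={.003:.017,.048:.017,.073:.011}[z]
    for a in np.arange(0,6.28,.3): dot((x+r*np.cos(a),y+r*np.sin(a),z),(255,0,255))
cv2.imwrite("pics/d2.png",cv2.resize(im[:,:,::-1],None,fx=2.7,fy=2.7))
E
```

```text
tip -0.016 -0.0125 [298. 243.]
tip -0.016 0.0125 [341. 243.]
tip 0.016 -0.0125 [299. 292.]
tip 0.016 0.0125 [340. 292.]
```

View pics/d2.png

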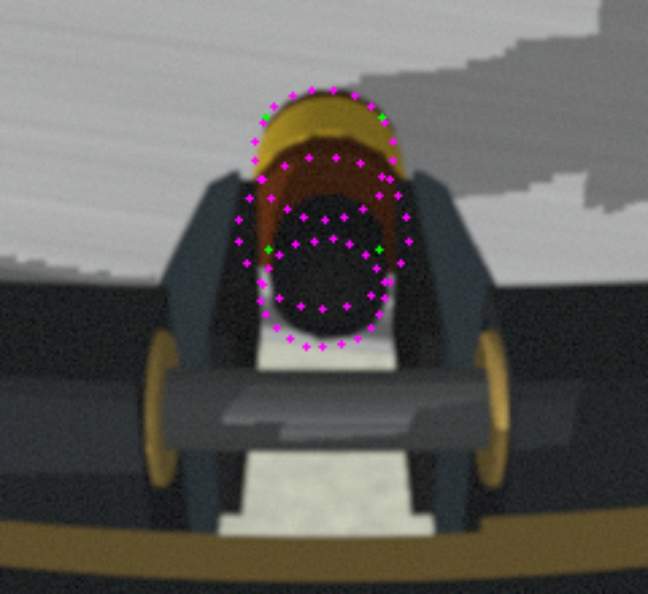

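The bottle base matches my measured position. The fingertips, though, appear about 3 cm higher than the nominal tip offset says, so they closed around the 22 mm cap. I'll open, go 1.2 cm lower and close again.

play_rows:
  deltas:
    - {"dx": 0,"dy": 0,"dz": 0,"rx": 0,"ry": 0,"rz": 0}
    - {"dx": 0,"dy": 0,"dz": 0,"rx": 0,"ry": 0,"rz": 0}
    - {"dx": 0,"dy": 0,"dz": 0,"rx": 0,"ry": 0,"rz": 0}
    - {"dx": 0,"dy": 0,"dz": 0,"rx": 0,"ry": 0,"rz": 0}
    - {"dx": 0,"dy": 0,"dz": 0,"rx": 0,"ry": 0,"rz": 0}
    - {"dx": 0,"dy": 0,"dz": 0.4,"rx": 0,"ry": 0,"rz": 0}
    - {"dx": 0,"dy": 0,"dz": 0.4,"rx": 0,"ry": 0,"rz": 0}
    - {"dx": 0,"dy": 0,"dz": 0.4,"rx": 0,"ry": 0,"rz": 0}
    - {"dx": 0,"dy": 0,"dz": 0,"rx": 0,"ry": 0,"rz": 0}
  grip: 7

```text
time: 26.2
tcp_pos: [0.582, -0.005, 0.034]
orientation: [180.0, -0.1, -180.0]
contact_force: [0.8, 0.6, -0.2]
grip_width: 0.769
grip_force: 0.0
```

Run:
```python
from rig import env, eyes
import cv2
a=eyes.read_camera("scene")["image"][190:310,280:420];b=eyes.read_camera("side")["image"][170:290,270:410]
cv2.imwrite("pics/d3.png",cv2.hconcat([cv2.resize(a,(400,343)),cv2.resize(b,(400,343))])[:,:,::-1])
```

```text
(no output)
```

View pics/d3.png

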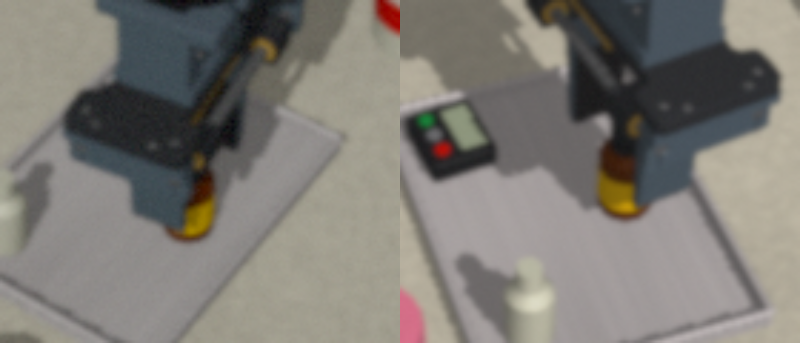

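Run:
```python
from h import *
import pickle
D=pickle.load(open("c1.pkl","rb"))
for n,pts in(("scene",((345.5,270.5),(326.2,262.5))),("side",((354,242),(373,236)))):
    for p in pts:
        o,d=ray(D[n],*p)
        for y in(-.04,-.0485,-.053):
            print(n,p,y,(o+d*(y-o[1])/d[1]).round(3))
```

```text
scene (345.5, 270.5) -0.04 [ 0.599 -0.04   0.042]
scene (345.5, 270.5) -0.0485 [ 0.603 -0.048  0.053]
scene (345.5, 270.5) -0.053 [ 0.605 -0.053  0.059]
scene (326.2, 262.5) -0.04 [ 0.561 -0.04   0.044]
scene (326.2, 262.5) -0.0485 [ 0.566 -0.048  0.055]
scene (326.2, 262.5) -0.053 [ 0.568 -0.053  0.06 ]
side (354, 242) -0.04 [ 0.571 -0.04   0.042]
side (354, 242) -0.0485 [ 0.565 -0.048  0.053]
side (354, 242) -0.053 [ 0.563 -0.053  0.059]
side (373, 236) -0.04 [ 0.607 -0.04   0.038]
side (373, 236) -0.0485 [ 0.602 -0.048  0.05 ]
side (373, 236) -0.053 [ 0.598 -0.053  0.056]
```

play_rows:
  deltas:
    - {"dx": 0,"dy": 0,"dz": 0,"rx": 0,"ry": 0,"rz": 0}
    - {"dx": 0,"dy": 0,"dz": 0,"rx": 0,"ry": 0,"rz": 0}
    - {"dx": 0,"dy": 0,"dz": 0,"rx": 0,"ry": 0,"rz": 0}
    - {"dx": 0,"dy": 0,"dz": 0,"rx": 0,"ry": 0,"rz": 0}
    - {"dx": 0,"dy": 0,"dz": 0,"rx": 0,"ry": 0,"rz": 0}
    - {"dx": 0,"dy": 0,"dz": 0,"rx": 0,"ry": 0,"rz": 0}
    - {"dx": 0,"dy": 0,"dz": 0,"rx": 0,"ry": 0,"rz": 0}
  grip: 2.5
  newtons: 12

```text
time: 27.0
tcp_pos: [0.5832, -0.0049, 0.0356]
orientation: [180.0, 0.1, -180.0]
contact_force: [-0.4, 1.0, 4.1]
grip_width: 0.302
grip_force: 13.4
```

The tips sit about 8 mm above the TCP reading, and this squeeze is on the sloping shoulder. I'll open and go 1.5 cm lower.

play_rows:
  deltas:
    - {"dx": 0,"dy": 0,"dz": 0,"rx": 0,"ry": 0,"rz": 0}
    - {"dx": 0,"dy": 0,"dz": 0,"rx": 0,"ry": 0,"rz": 0}
    - {"dx": 0,"dy": 0,"dz": 0,"rx": 0,"ry": 0,"rz": 0}
    - {"dx": 0,"dy": 0,"dz": 0,"rx": 0,"ry": 0,"rz": 0}
    - {"dx": 0,"dy": 0,"dz": 0,"rx": 0,"ry": 0,"rz": 0}
    - {"dx": 0,"dy": 0,"dz": 0.2,"rx": 0,"ry": 0,"rz": 0}
    - {"dx": 0,"dy": 0,"dz": 0.2,"rx": 0,"ry": 0,"rz": 0}
    - {"dx": 0,"dy": 0,"dz": 0.2,"rx": 0,"ry": 0,"rz": 0}
    - {"dx": 0,"dy": 0,"dz": 0.2,"rx": 0,"ry": 0,"rz": 0}
    - {"dx": 0,"dy": 0,"dz": 0,"rx": 0,"ry": 0,"rz": 0}
  grip: 7

```text
time: 28.0
tcp_pos: [0.5823, -0.005, 0.0265]
orientation: [180.0, -0.0, -180.0]
contact_force: [0.3, -0.3, 0.3]
grip_width: 0.766
grip_force: 0.0
```

play_rows:
  deltas:
    - {"dx": 0,"dy": 0,"dz": 0.2,"rx": 0,"ry": 0,"rz": 0}
    - {"dx": 0,"dy": 0,"dz": 0.2,"rx": 0,"ry": 0,"rz": 0}
    - {"dx": 0,"dy": 0,"dz": 0.2,"rx": 0,"ry": 0,"rz": 0}
    - {"dx": 0,"dy": 0,"dz": 0.1,"rx": 0,"ry": 0,"rz": 0}
    - {"dx": 0,"dy": 0,"dz": 0,"rx": 0,"ry": 0,"rz": 0}

```text
time: 28.5
tcp_pos: [0.5825, -0.005, 0.0197]
orientation: [180.0, -0.0, -180.0]
contact_force: [-0.4, 0.2, 0.1]
grip_width: 0.768
grip_force: 0.0
```

Run:
```python
from rig import env, eyes
import cv2
a=eyes.read_camera("scene")["image"][190:310,280:420];b=eyes.read_camera("side")["image"][170:290,270:410]
cv2.imwrite("pics/d4.png",cv2.hconcat([cv2.resize(a,(400,343)),cv2.resize(b,(400,343))])[:,:,::-1])
```

```text
(no output)
```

View pics/d4.png

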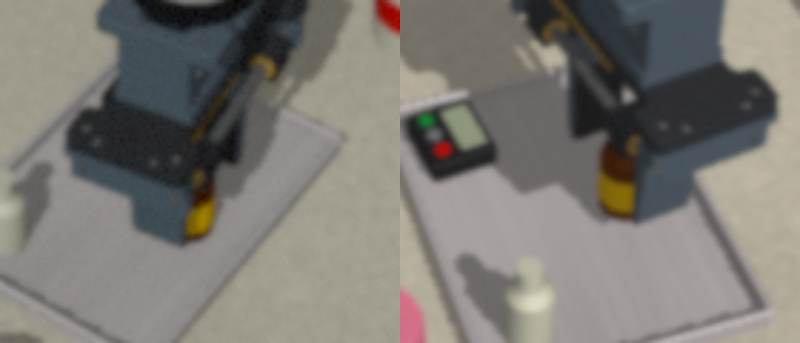

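There's no contact force, and the tips are now beside the yellow label (scene crop (185,243)). I'll close.

play_rows:
  deltas:
    - {"dx": 0,"dy": 0,"dz": 0,"rx": 0,"ry": 0,"rz": 0}
    - {"dx": 0,"dy": 0,"dz": 0,"rx": 0,"ry": 0,"rz": 0}
    - {"dx": 0,"dy": 0,"dz": 0,"rx": 0,"ry": 0,"rz": 0}
    - {"dx": 0,"dy": 0,"dz": 0,"rx": 0,"ry": 0,"rz": 0}
    - {"dx": 0,"dy": 0,"dz": 0,"rx": 0,"ry": 0,"rz": 0}
    - {"dx": 0,"dy": 0,"dz": 0,"rx": 0,"ry": 0,"rz": 0}
    - {"dx": 0,"dy": 0,"dz": 0,"rx": 0,"ry": 0,"rz": 0}
  grip: 2.5
  newtons: 12

```text
time: 29.3
tcp_pos: [0.5826, -0.005, 0.02]
orientation: [180.0, 0.0, -180.0]
contact_force: [0.1, 0.5, 0.3]
grip_width: 0.365
grip_force: 12.0
```

play_rows:
  deltas:
    - {"dx": 0,"dy": 0,"dz": -0.5,"rx": 0,"ry": 0,"rz": 0}
    - {"dx": 0,"dy": 0,"dz": -1.5,"rx": 0,"ry": 0,"rz": 0}
    - {"dx": 0,"dy": 0,"dz": -2,"rx": 0,"ry": 0,"rz": 0}
    - {"dx": 0,"dy": 0,"dz": -2,"rx": 0,"ry": 0,"rz": 0}
    - {"dx": 0,"dy": 0,"dz": -1,"rx": 0,"ry": 0,"rz": 0}
    - {"dx": 0,"dy": 0,"dz": 0,"rx": 0,"ry": 0,"rz": 0}

```text
time: 29.9
tcp_pos: [0.5836, -0.005, 0.0915]
orientation: [-180.0, 0.2, -180.0]
contact_force: [0.4, 0.6, -0.6]
grip_width: 0.371
grip_force: 12.0
```

play_rows:
  deltas:
    - {"dx": 0.4,"dy": 1,"dz": 0,"rx": 0,"ry": 0,"rz": 0}
    - {"dx": 1.1,"dy": 2.5,"dz": 0,"rx": 0,"ry": 0,"rz": 0}
    - {"dx": 1.5,"dy": 3.5,"dz": 0,"rx": 0,"ry": 0,"rz": 0}
    - {"dx": 1.5,"dy": 3.5,"dz": 0,"rx": 0,"ry": 0,"rz": 0}
    - {"dx": 1.5,"dy": 3.5,"dz": 0,"rx": 0,"ry": 0,"rz": 0}
    - {"dx": 1.5,"dy": 3.5,"dz": 0,"rx": 0,"ry": 0,"rz": 0}
    - {"dx": 1.5,"dy": 3.5,"dz": 0,"rx": 0,"ry": 0,"rz": 0}
    - {"dx": 1.5,"dy": 3.5,"dz": 0,"rx": 0,"ry": 0,"rz": 0}
    - {"dx": 1.2,"dy": 2.6,"dz": 0,"rx": 0,"ry": 0,"rz": 0}
    - {"dx": 0.6,"dy": 1.4,"dz": 0,"rx": 0,"ry": 0,"rz": 0}
    - {"dx": 0.2,"dy": 0.5,"dz": 0,"rx": 0,"ry": 0,"rz": 0}
    - {"dx": 0,"dy": 0,"dz": 0,"rx": 0,"ry": 0,"rz": 0}

```text
time: 31.1
tcp_pos: [0.4572, 0.2849, 0.0894]
orientation: [-180.0, -0.0, -179.9]
contact_force: [0.1, 0.4, -0.5]
grip_width: 0.373
grip_force: 12.0
```

play_rows:
  deltas:
    - {"dx": 0,"dy": 0,"dz": 1,"rx": 0,"ry": 0,"rz": 0}
    - {"dx": 0,"dy": 0,"dz": 2,"rx": 0,"ry": 0,"rz": 0}
    - {"dx": 0,"dy": 0,"dz": 2,"rx": 0,"ry": 0,"rz": 0}
    - {"dx": 0,"dy": 0,"dz": 1,"rx": 0,"ry": 0,"rz": 0}
    - {"dx": 0,"dy": 0,"dz": 0.5,"rx": 0,"ry": 0,"rz": 0}
    - {"dx": 0,"dy": 0,"dz": 0.3,"rx": 0,"ry": 0,"rz": 0}
    - {"dx": 0,"dy": 0,"dz": 0,"rx": 0,"ry": 0,"rz": 0}
    - {"dx": 0,"dy": 0,"dz": 0,"rx": 0,"ry": 0,"rz": 0}

```text
time: 31.9
tcp_pos: [0.4581, 0.2852, 0.0226]
orientation: [180.0, 0.1, -180.0]
contact_force: [0.5, -0.7, 0.0]
grip_width: 0.366
grip_force: 12.0
```

Run:
```python
from rig import env, eyes
import cv2
a=eyes.read_camera("scene")["image"][90:210,280:420];b=eyes.read_camera("side")["image"][90:210,160:300]
cv2.imwrite("pics/e1.png",cv2.hconcat([cv2.resize(a,(400,343)),cv2.resize(b,(400,343))])[:,:,::-1])
```

```text
(no output)
```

View pics/e1.png

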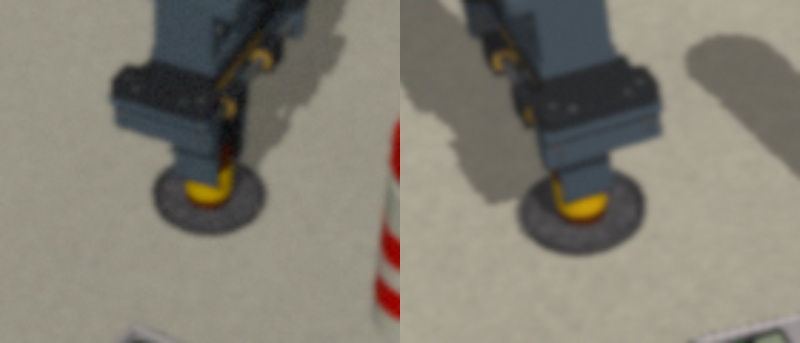

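The bottle is upright and centred over the dish in both views. I'll lower the last 2 mm, release with a narrow opening, and rise.

play_rows:
  deltas:
    - {"dx": 0,"dy": 0,"dz": 0.1,"rx": 0,"ry": 0,"rz": 0}
    - {"dx": 0,"dy": 0,"dz": 0.1,"rx": 0,"ry": 0,"rz": 0}
    - {"dx": 0,"dy": 0,"dz": 0.05,"rx": 0,"ry": 0,"rz": 0}
    - {"dx": 0,"dy": 0,"dz": 0,"rx": 0,"ry": 0,"rz": 0}
    - {"dx": 0,"dy": 0,"dz": 0,"rx": 0,"ry": 0,"rz": 0}

```text
time: 32.5
tcp_pos: [0.4577, 0.2852, 0.0199]
orientation: [180.0, 0.0, -180.0]
contact_force: [-1.5, -0.3, 4.7]
grip_width: 0.372
grip_force: 12.0
```

play_rows:
  deltas:
    - {"dx": 0,"dy": 0,"dz": 0,"rx": 0,"ry": 0,"rz": 0}
    - {"dx": 0,"dy": 0,"dz": 0,"rx": 0,"ry": 0,"rz": 0}
    - {"dx": 0,"dy": 0,"dz": 0,"rx": 0,"ry": 0,"rz": 0}
    - {"dx": 0,"dy": 0,"dz": 0,"rx": 0,"ry": 0,"rz": 0}
    - {"dx": 0,"dy": 0,"dz": -1,"rx": 0,"ry": 0,"rz": 0}
    - {"dx": 0,"dy": 0,"dz": -2,"rx": 0,"ry": 0,"rz": 0}
    - {"dx": 0,"dy": 0,"dz": -3,"rx": 0,"ry": 0,"rz": 0}
    - {"dx": 0,"dy": 0,"dz": -4,"rx": 0,"ry": 0,"rz": 0}
    - {"dx": 0,"dy": 0,"dz": -4,"rx": 0,"ry": 0,"rz": 0}
    - {"dx": 0,"dy": 0,"dz": -2,"rx": 0,"ry": 0,"rz": 0}
  grip: 6

```text
time: 33.5
tcp_pos: [0.4589, 0.2858, 0.184]
orientation: [179.8, 0.3, -180.0]
contact_force: [0.2, -0.0, 0.1]
grip_width: 0.659
grip_force: 0.0
```

Oil released. Next is blue on the pad, gripped a bit lower on the jar for a firmer hold.

play_rows:
  deltas:
    - {"dx": -0.2,"dy": -1,"dz": 0,"rx": 0,"ry": 0,"rz": 0}
    - {"dx": -0.4,"dy": -2.5,"dz": 0,"rx": 0,"ry": 0,"rz": 0}
    - {"dx": -0.7,"dy": -4,"dz": 0,"rx": 0,"ry": 0,"rz": 0}
    - {"dx": -0.7,"dy": -4,"dz": 0,"rx": 0,"ry": 0,"rz": 0}
    - {"dx": -0.7,"dy": -4,"dz": 0,"rx": 0,"ry": 0,"rz": 0}
    - {"dx": -0.7,"dy": -4,"dz": 0,"rx": 0,"ry": 0,"rz": 0}
    - {"dx": -0.7,"dy": -4,"dz": 0,"rx": 0,"ry": 0,"rz": 0}
    - {"dx": -0.7,"dy": -4,"dz": 0,"rx": 0,"ry": 0,"rz": 0}
    - {"dx": -0.7,"dy": -4,"dz": 0,"rx": 0,"ry": 0,"rz": 0}
    - {"dx": -0.7,"dy": -4,"dz": 0,"rx": 0,"ry": 0,"rz": 0}
    - {"dx": -0.7,"dy": -4,"dz": 0,"rx": 0,"ry": 0,"rz": 0}
    - {"dx": -0.7,"dy": -4,"dz": 0,"rx": 0,"ry": 0,"rz": 0}
  grip: 9.12

```text
time: 34.7
tcp_pos: [0.5324, -0.152, 0.1781]
orientation: [180.0, -0.1, 180.0]
contact_force: [1.5, -0.1, -0.1]
grip_width: 1.002
grip_force: 0.0
```

play_rows:
  deltas:
    - {"dx": -0.7,"dy": -4,"dz": 0,"rx": 0,"ry": 0,"rz": 0}
    - {"dx": -0.7,"dy": -4,"dz": 0,"rx": 0,"ry": 0,"rz": 0}
    - {"dx": -0.5,"dy": -3,"dz": 0,"rx": 0,"ry": 0,"rz": 0}
    - {"dx": -0.2,"dy": -1.5,"dz": 0,"rx": 0,"ry": 0,"rz": 0}
    - {"dx": 0,"dy": -0.5,"dz": 0,"rx": 0,"ry": 0,"rz": 0}
    - {"dx": 0,"dy": 0,"dz": 0,"rx": 0,"ry": 0,"rz": 0}
    - {"dx": 0,"dy": 0,"dz": 0,"rx": 0,"ry": 0,"rz": 0}
    - {"dx": 0,"dy": 0,"dz": 0,"rx": 0,"ry": 0,"rz": 0}

```text
time: 35.5
tcp_pos: [0.5546, -0.2786, 0.1796]
orientation: [180.0, -0.0, -179.9]
contact_force: [0.4, 0.2, 0.1]
grip_width: 0.998
grip_force: 0.0
```

play_rows:
  deltas:
    - {"dx": 0,"dy": -0.1,"dz": 1,"rx": 0,"ry": 0,"rz": 0}
    - {"dx": 0,"dy": 0,"dz": 2.5,"rx": 0,"ry": 0,"rz": 0}
    - {"dx": 0,"dy": 0,"dz": 2.5,"rx": 0,"ry": 0,"rz": 0}
    - {"dx": 0,"dy": 0,"dz": 1.6,"rx": 0,"ry": 0,"rz": 0}
    - {"dx": 0,"dy": 0,"dz": 1,"rx": 0,"ry": 0,"rz": 0}
    - {"dx": 0,"dy": 0,"dz": 0,"rx": 0,"ry": 0,"rz": 0}
    - {"dx": 0,"dy": 0,"dz": 0,"rx": 0,"ry": 0,"rz": 0}
    - {"dx": 0,"dy": 0,"dz": 0,"rx": 0,"ry": 0,"rz": 0}

```text
time: 36.3
tcp_pos: [0.5554, -0.2813, 0.0945]
orientation: [-179.9, 0.1, -180.0]
contact_force: [-0.5, 0.5, 0.1]
grip_width: 1.001
grip_force: 0.0
```

play_rows:
  deltas:
    - {"dx": 0,"dy": 0,"dz": 0,"rx": 0,"ry": 0,"rz": 0}
    - {"dx": 0,"dy": 0,"dz": 0,"rx": 0,"ry": 0,"rz": 0}
    - {"dx": 0,"dy": 0,"dz": 0,"rx": 0,"ry": 0,"rz": 0}
    - {"dx": 0,"dy": 0,"dz": 0,"rx": 0,"ry": 0,"rz": 0}
    - {"dx": 0,"dy": 0,"dz": 0,"rx": 0,"ry": 0,"rz": 0}
    - {"dx": 0,"dy": 0,"dz": 0,"rx": 0,"ry": 0,"rz": 0}
    - {"dx": 0,"dy": 0,"dz": 0,"rx": 0,"ry": 0,"rz": 0}
    - {"dx": 0,"dy": 0,"dz": 0,"rx": 0,"ry": 0,"rz": 0}
  grip: 4.6
  newtons: 25

```text
time: 37.1
tcp_pos: [0.5547, -0.2811, 0.0935]
orientation: [-180.0, 0.0, -180.0]
contact_force: [-0.8, -0.6, 0.4]
grip_width: 0.563
grip_force: 25.0
```

play_rows:
  deltas:
    - {"dx": 0,"dy": 0,"dz": -0.5,"rx": 0,"ry": 0,"rz": 0}
    - {"dx": 0,"dy": 0,"dz": -1.5,"rx": 0,"ry": 0,"rz": 0}
    - {"dx": 0,"dy": 0,"dz": -3,"rx": 0,"ry": 0,"rz": 0}
    - {"dx": 0,"dy": 0,"dz": -3,"rx": 0,"ry": 0,"rz": 0}
    - {"dx": 0,"dy": 0,"dz": -3,"rx": 0,"ry": 0,"rz": 0}
    - {"dx": 0,"dy": 0,"dz": -2,"rx": 0,"ry": 0,"rz": 0}
    - {"dx": 0,"dy": 0,"dz": -1,"rx": 0,"ry": 0,"rz": 0}
    - {"dx": 0,"dy": 0,"dz": 0,"rx": 0,"ry": 0,"rz": 0}

```text
time: 37.9
tcp_pos: [0.5551, -0.2811, 0.2345]
orientation: [-180.0, 0.1, -180.0]
contact_force: [-0.0, 0.5, -2.4]
grip_width: 0.561
grip_force: 25.0
```

play_rows:
  deltas:
    - {"dx": -0.1,"dy": 1,"dz": 0,"rx": 0,"ry": 0,"rz": 0}
    - {"dx": -0.2,"dy": 3,"dz": 0,"rx": 0,"ry": 0,"rz": 0}
    - {"dx": -0.4,"dy": 4,"dz": 0,"rx": 0,"ry": 0,"rz": 0}
    - {"dx": -0.4,"dy": 4,"dz": 0,"rx": 0,"ry": 0,"rz": 0}
    - {"dx": -0.4,"dy": 4,"dz": 0,"rx": 0,"ry": 0,"rz": 0}
    - {"dx": -0.2,"dy": 3,"dz": 0,"rx": 0,"ry": 0,"rz": 0}
    - {"dx": -0.2,"dy": 2,"dz": 0,"rx": 0,"ry": 0,"rz": 0}
    - {"dx": 0,"dy": 1.1,"dz": 0,"rx": 0,"ry": 0,"rz": 0}
    - {"dx": 0,"dy": 0,"dz": 0,"rx": 0,"ry": 0,"rz": 0}
    - {"dx": 0,"dy": 0,"dz": 0,"rx": 0,"ry": 0,"rz": 0}
    - {"dx": 0,"dy": 0,"dz": 0,"rx": 0,"ry": 0,"rz": 0}

```text
time: 39.0
tcp_pos: [0.5734, -0.061, 0.2331]
orientation: [-180.0, -0.0, 179.9]
contact_force: [-0.2, 0.4, -2.2]
grip_width: 0.564
grip_force: 25.0
```

play_rows:
  deltas:
    - {"dx": 0,"dy": 0,"dz": 1.5,"rx": 0,"ry": 0,"rz": 0}
    - {"dx": 0,"dy": 0,"dz": 3,"rx": 0,"ry": 0,"rz": 0}
    - {"dx": 0,"dy": 0,"dz": 3,"rx": 0,"ry": 0,"rz": 0}
    - {"dx": 0,"dy": 0,"dz": 3,"rx": 0,"ry": 0,"rz": 0}
    - {"dx": 0,"dy": 0,"dz": 1.5,"rx": 0,"ry": 0,"rz": 0}
    - {"dx": 0,"dy": 0,"dz": 1,"rx": 0,"ry": 0,"rz": 0}
    - {"dx": 0,"dy": 0,"dz": 0.5,"rx": 0,"ry": 0,"rz": 0}
    - {"dx": 0,"dy": 0,"dz": 0.2,"rx": 0,"ry": 0,"rz": 0}
    - {"dx": 0,"dy": 0,"dz": 0,"rx": 0,"ry": 0,"rz": 0}
    - {"dx": 0,"dy": 0,"dz": 0,"rx": 0,"ry": 0,"rz": 0}

```text
time: 40.0
tcp_pos: [0.5743, -0.0601, 0.0973]
orientation: [-180.0, 0.1, -180.0]
contact_force: [0.0, 0.1, -1.9]
grip_width: 0.565
grip_force: 25.0
```

play_rows:
  deltas:
    - {"dx": 0,"dy": 0,"dz": 0.15,"rx": 0,"ry": 0,"rz": 0}
    - {"dx": 0,"dy": 0,"dz": 0.1,"rx": 0,"ry": 0,"rz": 0}
    - {"dx": 0,"dy": 0,"dz": 0.05,"rx": 0,"ry": 0,"rz": 0}
    - {"dx": 0,"dy": 0,"dz": 0,"rx": 0,"ry": 0,"rz": 0}
    - {"dx": 0,"dy": 0,"dz": 0,"rx": 0,"ry": 0,"rz": 0}

```text
time: 40.5
tcp_pos: [0.5736, -0.0599, 0.0935]
orientation: [180.0, 0.0, -180.0]
contact_force: [0.1, 0.3, -1.4]
grip_width: 0.564
grip_force: 25.0
```

Almost seated, so half a millimetre more. Then release, rise, and go to green at (0.455,-0.280).

play_rows:
  deltas:
    - {"dx": 0,"dy": 0,"dz": 0.05,"rx": 0,"ry": 0,"rz": 0}
    - {"dx": 0,"dy": 0,"dz": 0,"rx": 0,"ry": 0,"rz": 0}
    - {"dx": 0,"dy": 0,"dz": 0,"rx": 0,"ry": 0,"rz": 0}

```text
time: 40.8
tcp_pos: [0.5739, -0.06, 0.0934]
orientation: [180.0, 0.1, -180.0]
contact_force: [-0.6, 0.8, 2.4]
grip_width: 0.56
grip_force: 25.0
```

play_rows:
  deltas:
    - {"dx": 0,"dy": 0,"dz": 0,"rx": 0,"ry": 0,"rz": 0}
    - {"dx": 0,"dy": 0,"dz": 0,"rx": 0,"ry": 0,"rz": 0}
    - {"dx": 0,"dy": 0,"dz": 0,"rx": 0,"ry": 0,"rz": 0}
    - {"dx": 0,"dy": 0,"dz": 0,"rx": 0,"ry": 0,"rz": 0}
    - {"dx": 0,"dy": 0,"dz": 0,"rx": 0,"ry": 0,"rz": 0}
    - {"dx": 0,"dy": 0,"dz": -1,"rx": 0,"ry": 0,"rz": 0}
    - {"dx": 0,"dy": 0,"dz": -2,"rx": 0,"ry": 0,"rz": 0}
    - {"dx": 0,"dy": 0,"dz": -3,"rx": 0,"ry": 0,"rz": 0}
    - {"dx": 0,"dy": 0,"dz": -2,"rx": 0,"ry": 0,"rz": 0}
    - {"dx": 0,"dy": 0,"dz": -0.5,"rx": 0,"ry": 0,"rz": 0}
  grip: 9.12

```text
time: 41.8
tcp_pos: [0.5753, -0.0602, 0.1813]
orientation: [-180.0, 0.3, -180.0]
contact_force: [0.4, 0.2, 0.4]
grip_width: 1.003
grip_force: 0.0
```

play_rows:
  deltas:
    - {"dx": 0.5,"dy": -1,"dz": 0,"rx": 0,"ry": 0,"rz": 0}
    - {"dx": 1.4,"dy": -2.5,"dz": 0,"rx": 0,"ry": 0,"rz": 0}
    - {"dx": 2,"dy": -3.5,"dz": 0,"rx": 0,"ry": 0,"rz": 0}
    - {"dx": 2,"dy": -3.5,"dz": 0,"rx": 0,"ry": 0,"rz": 0}
    - {"dx": 2,"dy": -3.5,"dz": 0,"rx": 0,"ry": 0,"rz": 0}
    - {"dx": 2,"dy": -3.5,"dz": 0,"rx": 0,"ry": 0,"rz": 0}
    - {"dx": 1,"dy": -2.5,"dz": 0,"rx": 0,"ry": 0,"rz": 0}
    - {"dx": 0.7,"dy": -1.5,"dz": 0,"rx": 0,"ry": 0,"rz": 0}
    - {"dx": 0.2,"dy": -0.5,"dz": 0,"rx": 0,"ry": 0,"rz": 0}
    - {"dx": 0,"dy": 0,"dz": 0,"rx": 0,"ry": 0,"rz": 0}
    - {"dx": 0,"dy": 0,"dz": 0,"rx": 0,"ry": 0,"rz": 0}
    - {"dx": 0,"dy": 0,"dz": 0,"rx": 0,"ry": 0,"rz": 0}

```text
time: 43.0
tcp_pos: [0.4559, -0.2791, 0.1777]
orientation: [180.0, -0.0, -179.9]
contact_force: [0.1, -0.2, -0.1]
grip_width: 0.998
grip_force: 0.0
```

play_rows:
  deltas:
    - {"dx": 0.1,"dy": -0.1,"dz": 1,"rx": 0,"ry": 0,"rz": 0}
    - {"dx": 0,"dy": 0,"dz": 2.5,"rx": 0,"ry": 0,"rz": 0}
    - {"dx": 0,"dy": 0,"dz": 2.5,"rx": 0,"ry": 0,"rz": 0}
    - {"dx": 0,"dy": 0,"dz": 1.6,"rx": 0,"ry": 0,"rz": 0}
    - {"dx": 0,"dy": 0,"dz": 0.9,"rx": 0,"ry": 0,"rz": 0}
    - {"dx": 0,"dy": 0,"dz": 0,"rx": 0,"ry": 0,"rz": 0}
    - {"dx": 0,"dy": 0,"dz": 0,"rx": 0,"ry": 0,"rz": 0}
    - {"dx": 0,"dy": 0,"dz": 0,"rx": 0,"ry": 0,"rz": 0}

```text
time: 43.8
tcp_pos: [0.4554, -0.2813, 0.0938]
orientation: [-179.9, 0.1, -180.0]
contact_force: [-0.1, 0.3, -1.0]
grip_width: 0.999
grip_force: 0.0
```

play_rows:
  deltas:
    - {"dx": 0,"dy": 0,"dz": 0,"rx": 0,"ry": 0,"rz": 0}
    - {"dx": 0,"dy": 0,"dz": 0,"rx": 0,"ry": 0,"rz": 0}
    - {"dx": 0,"dy": 0,"dz": 0,"rx": 0,"ry": 0,"rz": 0}
    - {"dx": 0,"dy": 0,"dz": 0,"rx": 0,"ry": 0,"rz": 0}
    - {"dx": 0,"dy": 0,"dz": 0,"rx": 0,"ry": 0,"rz": 0}
    - {"dx": 0,"dy": 0,"dz": 0,"rx": 0,"ry": 0,"rz": 0}
    - {"dx": 0,"dy": 0,"dz": 0,"rx": 0,"ry": 0,"rz": 0}
    - {"dx": 0,"dy": 0,"dz": 0,"rx": 0,"ry": 0,"rz": 0}
  grip: 4.6
  newtons: 25

```text
time: 44.6
tcp_pos: [0.4547, -0.2811, 0.093]
orientation: [-180.0, 0.0, -180.0]
contact_force: [-0.5, -0.9, 1.0]
grip_width: 0.564
grip_force: 25.0
```

play_rows:
  deltas:
    - {"dx": 0,"dy": 0,"dz": -0.5,"rx": 0,"ry": 0,"rz": 0}
    - {"dx": 0,"dy": 0,"dz": -1.5,"rx": 0,"ry": 0,"rz": 0}
    - {"dx": 0,"dy": 0,"dz": -3,"rx": 0,"ry": 0,"rz": 0}
    - {"dx": 0,"dy": 0,"dz": -3,"rx": 0,"ry": 0,"rz": 0}
    - {"dx": 0,"dy": 0,"dz": -3,"rx": 0,"ry": 0,"rz": 0}
    - {"dx": 0,"dy": 0,"dz": -2,"rx": 0,"ry": 0,"rz": 0}
    - {"dx": 0,"dy": 0,"dz": -1,"rx": 0,"ry": 0,"rz": 0}
    - {"dx": 0,"dy": 0,"dz": 0,"rx": 0,"ry": 0,"rz": 0}

```text
time: 45.4
tcp_pos: [0.4551, -0.2813, 0.234]
orientation: [-179.9, 0.1, -180.0]
contact_force: [-0.1, -0.2, -1.4]
grip_width: 0.562
grip_force: 25.0
```

play_rows:
  deltas:
    - {"dx": -0.4,"dy": 1,"dz": 0,"rx": 0,"ry": 0,"rz": 0}
    - {"dx": -1,"dy": 2.5,"dz": 0,"rx": 0,"ry": 0,"rz": 0}
    - {"dx": -1.65,"dy": 4,"dz": 0,"rx": 0,"ry": 0,"rz": 0}
    - {"dx": -1.65,"dy": 4,"dz": 0,"rx": 0,"ry": 0,"rz": 0}
    - {"dx": -1.65,"dy": 4,"dz": 0,"rx": 0,"ry": 0,"rz": 0}
    - {"dx": -1.65,"dy": 4,"dz": 0,"rx": 0,"ry": 0,"rz": 0}
    - {"dx": -1.65,"dy": 4,"dz": 0,"rx": 0,"ry": 0,"rz": 0}
    - {"dx": -1.65,"dy": 4,"dz": 0,"rx": 0,"ry": 0,"rz": 0}
    - {"dx": -1.3,"dy": 3,"dz": 0,"rx": 0,"ry": 0,"rz": 0}
    - {"dx": -0.8,"dy": 2,"dz": 0,"rx": 0,"ry": 0,"rz": 0}
    - {"dx": -0.3,"dy": 0.8,"dz": 0,"rx": 0,"ry": 0,"rz": 0}
    - {"dx": 0,"dy": 0,"dz": 0,"rx": 0,"ry": 0,"rz": 0}

```text
time: 46.6
tcp_pos: [0.591, 0.0531, 0.2314]
orientation: [-180.0, -0.2, -179.9]
contact_force: [0.9, -0.6, -1.5]
grip_width: 0.562
grip_force: 25.0
```

play_rows:
  deltas:
    - {"dx": 0,"dy": 0,"dz": 0,"rx": 0,"ry": 0,"rz": 0}
    - {"dx": 0,"dy": 0,"dz": 1.5,"rx": 0,"ry": 0,"rz": 0}
    - {"dx": 0,"dy": 0,"dz": 3,"rx": 0,"ry": 0,"rz": 0}
    - {"dx": 0,"dy": 0,"dz": 3,"rx": 0,"ry": 0,"rz": 0}
    - {"dx": 0,"dy": 0,"dz": 3,"rx": 0,"ry": 0,"rz": 0}
    - {"dx": 0,"dy": 0,"dz": 1.5,"rx": 0,"ry": 0,"rz": 0}
    - {"dx": 0,"dy": 0,"dz": 1,"rx": 0,"ry": 0,"rz": 0}
    - {"dx": 0,"dy": 0,"dz": 0.5,"rx": 0,"ry": 0,"rz": 0}
    - {"dx": 0,"dy": 0,"dz": 0.2,"rx": 0,"ry": 0,"rz": 0}
    - {"dx": 0,"dy": 0,"dz": 0,"rx": 0,"ry": 0,"rz": 0}
    - {"dx": 0,"dy": 0,"dz": 0,"rx": 0,"ry": 0,"rz": 0}

```text
time: 47.7
tcp_pos: [0.5922, 0.052, 0.0969]
orientation: [180.0, 0.1, -180.0]
contact_force: [-0.6, -0.1, -0.4]
grip_width: 0.562
grip_force: 25.0
```

play_rows:
  deltas:
    - {"dx": 0,"dy": 0,"dz": 0.15,"rx": 0,"ry": 0,"rz": 0}
    - {"dx": 0,"dy": 0,"dz": 0.05,"rx": 0,"ry": 0,"rz": 0}
    - {"dx": 0,"dy": 0,"dz": 0.05,"rx": 0,"ry": 0,"rz": 0}
    - {"dx": 0,"dy": 0,"dz": 0,"rx": 0,"ry": 0,"rz": 0}
    - {"dx": 0,"dy": 0,"dz": 0,"rx": 0,"ry": 0,"rz": 0}

```text
time: 48.2
tcp_pos: [0.5916, 0.0521, 0.0934]
orientation: [180.0, 0.0, -180.0]
contact_force: [-0.5, -0.0, -2.0]
grip_width: 0.564
grip_force: 25.0
```

play_rows:
  deltas:
    - {"dx": 0,"dy": 0,"dz": 0.05,"rx": 0,"ry": 0,"rz": 0}
    - {"dx": 0,"dy": 0,"dz": 0.03,"rx": 0,"ry": 0,"rz": 0}
    - {"dx": 0,"dy": 0,"dz": 0,"rx": 0,"ry": 0,"rz": 0}

```text
time: 48.5
tcp_pos: [0.5918, 0.052, 0.0929]
orientation: [180.0, 0.0, -180.0]
contact_force: [-0.6, -0.5, 0.3]
grip_width: 0.566
grip_force: 25.0
```

play_rows:
  deltas:
    - {"dx": 0,"dy": 0,"dz": 0,"rx": 0,"ry": 0,"rz": 0}
    - {"dx": 0,"dy": 0,"dz": 0,"rx": 0,"ry": 0,"rz": 0}
    - {"dx": 0,"dy": 0,"dz": 0,"rx": 0,"ry": 0,"rz": 0}
    - {"dx": 0,"dy": 0,"dz": 0,"rx": 0,"ry": 0,"rz": 0}
    - {"dx": 0,"dy": 0,"dz": 0,"rx": 0,"ry": 0,"rz": 0}
    - {"dx": 0,"dy": 0,"dz": -1,"rx": 0,"ry": 0,"rz": 0}
    - {"dx": 0,"dy": 0,"dz": -2,"rx": 0,"ry": 0,"rz": 0}
    - {"dx": 0,"dy": 0,"dz": -3,"rx": 0,"ry": 0,"rz": 0}
    - {"dx": 0,"dy": 0,"dz": -2,"rx": 0,"ry": 0,"rz": 0}
    - {"dx": 0,"dy": 0,"dz": -0.5,"rx": 0,"ry": 0,"rz": 0}
  grip: 9.12

```text
time: 49.5
tcp_pos: [0.5933, 0.0521, 0.1811]
orientation: [180.0, 0.3, -180.0]
contact_force: [-1.0, -0.0, 0.9]
grip_width: 1.002
grip_force: 0.0
```

play_rows:
  deltas:
    - {"dx": 0.2,"dy": -1,"dz": 0,"rx": 0,"ry": 0,"rz": 0}
    - {"dx": 0.5,"dy": -2.5,"dz": 0,"rx": 0,"ry": 0,"rz": 0}
    - {"dx": 0.9,"dy": -4.4,"dz": 0,"rx": 0,"ry": 0,"rz": 0}
    - {"dx": 0.9,"dy": -4.4,"dz": 0,"rx": 0,"ry": 0,"rz": 0}
    - {"dx": 0.9,"dy": -4.4,"dz": 0,"rx": 0,"ry": 0,"rz": 0}
    - {"dx": 0.9,"dy": -4.4,"dz": 0,"rx": 0,"ry": 0,"rz": 0}
    - {"dx": 0.9,"dy": -4.4,"dz": 0,"rx": 0,"ry": 0,"rz": 0}
    - {"dx": 0.9,"dy": -4.4,"dz": 0,"rx": 0,"ry": 0,"rz": 0}
    - {"dx": 0.9,"dy": -4.4,"dz": 0,"rx": 0,"ry": 0,"rz": 0}
    - {"dx": 0.9,"dy": -4.4,"dz": 0,"rx": 0,"ry": 0,"rz": 0}
    - {"dx": 0.6,"dy": -2.8,"dz": 0,"rx": 0,"ry": 0,"rz": 0}
    - {"dx": 0.2,"dy": -1.2,"dz": 0,"rx": 0,"ry": 0,"rz": 0}

```text
time: 50.7
tcp_pos: [0.5025, -0.3775, 0.1757]
orientation: [179.9, -0.2, 179.8]
contact_force: [-0.2, -0.0, 0.6]
grip_width: 1.001
grip_force: 0.0
```

play_rows:
  deltas:
    - {"dx": 0,"dy": 0,"dz": 0,"rx": 0,"ry": 0,"rz": 0}
    - {"dx": 0,"dy": 0,"dz": 0,"rx": 0,"ry": 0,"rz": 0}
    - {"dx": 0,"dy": 0,"dz": 0,"rx": 0,"ry": 0,"rz": 0}

```text
time: 51.0
tcp_pos: [0.505, -0.3733, 0.1774]
orientation: [179.9, -0.0, -179.9]
contact_force: [-0.1, -0.2, 0.5]
grip_width: 0.999
grip_force: 0.0
```

play_rows:
  deltas:
    - {"dx": 0,"dy": -0.1,"dz": 1,"rx": 0,"ry": 0,"rz": 0}
    - {"dx": 0,"dy": 0,"dz": 2.5,"rx": 0,"ry": 0,"rz": 0}
    - {"dx": 0,"dy": 0,"dz": 2.5,"rx": 0,"ry": 0,"rz": 0}
    - {"dx": 0,"dy": 0,"dz": 1.6,"rx": 0,"ry": 0,"rz": 0}
    - {"dx": 0,"dy": 0,"dz": 0.9,"rx": 0,"ry": 0,"rz": 0}
    - {"dx": 0,"dy": 0,"dz": 0,"rx": 0,"ry": 0,"rz": 0}
    - {"dx": 0,"dy": 0,"dz": 0,"rx": 0,"ry": 0,"rz": 0}
    - {"dx": 0,"dy": 0,"dz": 0,"rx": 0,"ry": 0,"rz": 0}

```text
time: 51.8
tcp_pos: [0.5054, -0.3763, 0.0938]
orientation: [-179.9, 0.1, -180.0]
contact_force: [-1.5, -0.6, -0.2]
grip_width: 0.997
grip_force: 0.0
```

play_rows:
  deltas:
    - {"dx": 0,"dy": 0,"dz": 0,"rx": 0,"ry": 0,"rz": 0}
    - {"dx": 0,"dy": 0,"dz": 0,"rx": 0,"ry": 0,"rz": 0}
    - {"dx": 0,"dy": 0,"dz": 0,"rx": 0,"ry": 0,"rz": 0}
    - {"dx": 0,"dy": 0,"dz": 0,"rx": 0,"ry": 0,"rz": 0}
    - {"dx": 0,"dy": 0,"dz": 0,"rx": 0,"ry": 0,"rz": 0}
    - {"dx": 0,"dy": 0,"dz": 0,"rx": 0,"ry": 0,"rz": 0}
    - {"dx": 0,"dy": 0,"dz": 0,"rx": 0,"ry": 0,"rz": 0}
    - {"dx": 0,"dy": 0,"dz": 0,"rx": 0,"ry": 0,"rz": 0}
  grip: 4.6
  newtons: 25

```text
time: 52.6
tcp_pos: [0.5047, -0.3759, 0.0926]
orientation: [180.0, 0.0, -180.0]
contact_force: [-0.0, 0.3, 1.2]
grip_width: 0.564
grip_force: 25.0
```

play_rows:
  deltas:
    - {"dx": 0,"dy": 0,"dz": -0.5,"rx": 0,"ry": 0,"rz": 0}
    - {"dx": 0,"dy": 0,"dz": -1.5,"rx": 0,"ry": 0,"rz": 0}
    - {"dx": 0,"dy": 0,"dz": -3,"rx": 0,"ry": 0,"rz": 0}
    - {"dx": 0,"dy": 0,"dz": -3,"rx": 0,"ry": 0,"rz": 0}
    - {"dx": 0,"dy": 0,"dz": -3,"rx": 0,"ry": 0,"rz": 0}
    - {"dx": 0,"dy": 0,"dz": -2,"rx": 0,"ry": 0,"rz": 0}
    - {"dx": 0,"dy": 0,"dz": -1,"rx": 0,"ry": 0,"rz": 0}
    - {"dx": 0,"dy": 0,"dz": 0,"rx": 0,"ry": 0,"rz": 0}

```text
time: 53.4
tcp_pos: [0.5051, -0.3764, 0.2338]
orientation: [-179.9, 0.1, -180.0]
contact_force: [-0.5, -0.8, -1.2]
grip_width: 0.569
grip_force: 25.0
```

play_rows:
  deltas:
    - {"dx": -0.1,"dy": 1,"dz": 0,"rx": 0,"ry": 0,"rz": 0}
    - {"dx": -0.2,"dy": 2.5,"dz": 0,"rx": 0,"ry": 0,"rz": 0}
    - {"dx": -0.2,"dy": 4,"dz": 0,"rx": 0,"ry": 0,"rz": 0}
    - {"dx": -0.2,"dy": 4,"dz": 0,"rx": 0,"ry": 0,"rz": 0}
    - {"dx": -0.2,"dy": 4,"dz": 0,"rx": 0,"ry": 0,"rz": 0}
    - {"dx": -0.2,"dy": 4,"dz": 0,"rx": 0,"ry": 0,"rz": 0}
    - {"dx": -0.2,"dy": 4,"dz": 0,"rx": 0,"ry": 0,"rz": 0}
    - {"dx": -0.2,"dy": 4,"dz": 0,"rx": 0,"ry": 0,"rz": 0}
    - {"dx": -0.2,"dy": 4,"dz": 0,"rx": 0,"ry": 0,"rz": 0}
    - {"dx": -0.2,"dy": 4,"dz": 0,"rx": 0,"ry": 0,"rz": 0}
    - {"dx": -0.2,"dy": 2,"dz": 0,"rx": 0,"ry": 0,"rz": 0}
    - {"dx": -0.1,"dy": 0.6,"dz": 0,"rx": 0,"ry": 0,"rz": 0}

```text
time: 54.6
tcp_pos: [0.5254, 0.0076, 0.2311]
orientation: [180.0, -0.2, -179.8]
contact_force: [0.5, -1.2, -1.4]
grip_width: 0.56
grip_force: 25.0
```

play_rows:
  deltas:
    - {"dx": 0,"dy": 0,"dz": 0,"rx": 0,"ry": 0,"rz": 0}
    - {"dx": 0,"dy": 0,"dz": 0,"rx": 0,"ry": 0,"rz": 0}
    - {"dx": 0,"dy": 0,"dz": 1.5,"rx": 0,"ry": 0,"rz": 0}
    - {"dx": 0,"dy": 0,"dz": 3,"rx": 0,"ry": 0,"rz": 0}
    - {"dx": 0,"dy": 0,"dz": 3,"rx": 0,"ry": 0,"rz": 0}
    - {"dx": 0,"dy": 0,"dz": 3,"rx": 0,"ry": 0,"rz": 0}
    - {"dx": 0,"dy": 0,"dz": 1.5,"rx": 0,"ry": 0,"rz": 0}
    - {"dx": 0,"dy": 0,"dz": 1,"rx": 0,"ry": 0,"rz": 0}
    - {"dx": 0,"dy": 0,"dz": 0.5,"rx": 0,"ry": 0,"rz": 0}
    - {"dx": 0,"dy": 0,"dz": 0.2,"rx": 0,"ry": 0,"rz": 0}
    - {"dx": 0,"dy": 0,"dz": 0,"rx": 0,"ry": 0,"rz": 0}
    - {"dx": 0,"dy": 0,"dz": 0,"rx": 0,"ry": 0,"rz": 0}

```text
time: 55.8
tcp_pos: [0.5272, 0.005, 0.0965]
orientation: [180.0, 0.1, -180.0]
contact_force: [-0.5, 0.6, -1.5]
grip_width: 0.563
grip_force: 25.0
```

play_rows:
  deltas:
    - {"dx": 0,"dy": 0,"dz": 0.15,"rx": 0,"ry": 0,"rz": 0}
    - {"dx": 0,"dy": 0,"dz": 0.05,"rx": 0,"ry": 0,"rz": 0}
    - {"dx": 0,"dy": 0,"dz": 0.05,"rx": 0,"ry": 0,"rz": 0}
    - {"dx": 0,"dy": 0,"dz": 0.04,"rx": 0,"ry": 0,"rz": 0}
    - {"dx": 0,"dy": 0,"dz": 0,"rx": 0,"ry": 0,"rz": 0}
    - {"dx": 0,"dy": 0,"dz": 0,"rx": 0,"ry": 0,"rz": 0}

```text
time: 56.4
tcp_pos: [0.5266, 0.005, 0.0927]
orientation: [180.0, -0.0, -180.0]
contact_force: [0.7, -0.0, -2.1]
grip_width: 0.568
grip_force: 25.0
```

play_rows:
  deltas:
    - {"dx": 0,"dy": 0,"dz": 0.04,"rx": 0,"ry": 0,"rz": 0}
    - {"dx": 0,"dy": 0,"dz": 0.04,"rx": 0,"ry": 0,"rz": 0}
    - {"dx": 0,"dy": 0,"dz": 0,"rx": 0,"ry": 0,"rz": 0}

```text
time: 56.7
tcp_pos: [0.527, 0.0051, 0.0926]
orientation: [180.0, 0.1, -180.0]
contact_force: [-0.8, 1.0, 3.7]
grip_width: 0.561
grip_force: 25.0
```

play_rows:
  deltas:
    - {"dx": 0,"dy": 0,"dz": 0,"rx": 0,"ry": 0,"rz": 0}
    - {"dx": 0,"dy": 0,"dz": 0,"rx": 0,"ry": 0,"rz": 0}
    - {"dx": 0,"dy": 0,"dz": 0,"rx": 0,"ry": 0,"rz": 0}
    - {"dx": 0,"dy": 0,"dz": 0,"rx": 0,"ry": 0,"rz": 0}
    - {"dx": 0,"dy": 0,"dz": 0,"rx": 0,"ry": 0,"rz": 0}
    - {"dx": 0,"dy": 0,"dz": -1,"rx": 0,"ry": 0,"rz": 0}
    - {"dx": 0,"dy": 0,"dz": -2,"rx": 0,"ry": 0,"rz": 0}
    - {"dx": 0,"dy": 0,"dz": -3,"rx": 0,"ry": 0,"rz": 0}
    - {"dx": 0,"dy": 0,"dz": -4,"rx": 0,"ry": 0,"rz": 0}
    - {"dx": 0,"dy": 0,"dz": -3,"rx": 0,"ry": 0,"rz": 0}
    - {"dx": 0,"dy": 0,"dz": -1,"rx": 0,"ry": 0,"rz": 0}
  grip: 8.5

```text
time: 57.8
tcp_pos: [0.5284, 0.005, 0.2362]
orientation: [-180.0, 0.4, -180.0]
contact_force: [0.9, -0.6, -0.3]
grip_width: 0.929
grip_force: 0.0
```

play_rows:
  deltas:
    - {"dx": 1,"dy": -1,"dz": 0,"rx": 0,"ry": 0,"rz": 0}
    - {"dx": 2,"dy": -3,"dz": 0,"rx": 0,"ry": 0,"rz": 0}
    - {"dx": 2,"dy": -4,"dz": 0,"rx": 0,"ry": 0,"rz": 0}
    - {"dx": 2,"dy": -4,"dz": 0,"rx": 0,"ry": 0,"rz": 0}
    - {"dx": 2,"dy": -4,"dz": 0,"rx": 0,"ry": 0,"rz": 0}
    - {"dx": 2,"dy": -4,"dz": 0,"rx": 0,"ry": 0,"rz": 0}
    - {"dx": 1,"dy": -4,"dz": 0,"rx": 0,"ry": 0,"rz": 0}
    - {"dx": 1,"dy": -4,"dz": 0,"rx": 0,"ry": 0,"rz": 0}
    - {"dx": 0,"dy": -2,"dz": 0,"rx": 0,"ry": 0,"rz": 0}
    - {"dx": 0,"dy": -1,"dz": 0,"rx": 0,"ry": 0,"rz": 0}
    - {"dx": 0,"dy": 0,"dz": 0,"rx": 0,"ry": 0,"rz": 0}
    - {"dx": 0,"dy": 0,"dz": 0,"rx": 0,"ry": 0,"rz": 0}

```text
time: 59.0
tcp_pos: [0.3961, -0.3039, 0.231]
orientation: [179.9, -0.1, -180.0]
contact_force: [0.6, 0.1, -0.3]
grip_width: 0.934
grip_force: 0.0
```

Run:
```python
from rig import env, eyes
from h import *
D={n:eyes.read_camera(n) for n in("scene","side")}
for col in HUE:
    for n in D:
        for u,v,s in blobs(mask(D[n],col),400):
            if 200<u<420 and 170<v<320: print(col,n,round(u,1),round(v,1),s)
cv2.imwrite("pics/f1.png",cv2.hconcat([cv2.resize(D["scene"]["image"][100:340,200:440],(400,400)),cv2.resize(D["side"]["image"][110:350,180:420],(400,400))])[:,:,::-1])
```

```text
red scene 320.6 213.0 [306, 200, 30, 27, 664]
green scene 365.5 208.5 [352, 196, 28, 26, 603]
blue scene 327.4 246.8 [313, 233, 30, 29, 719]
```

View pics/f1.png

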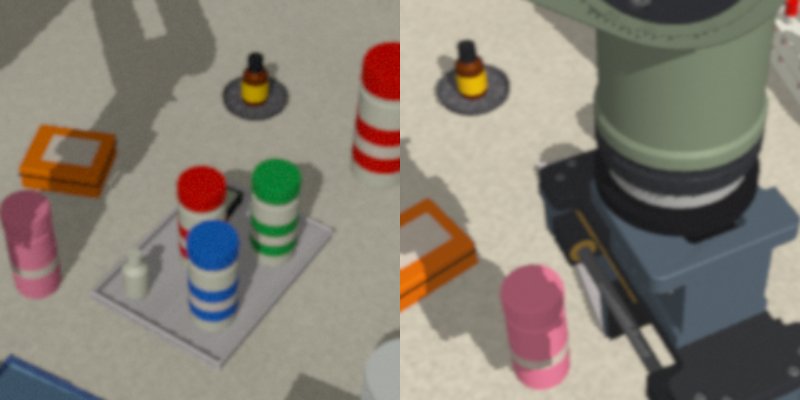

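The jar caps are back within 0.5 px of the start: red (320.6,213.0) against (320.3,213.2), green (365.5,208.5) against (365.0,208.6), and blue (327.4,246.8) against (327.4,247.0). The oil stands upright in the dish at crop (255,85), and the arm is clear. I'll hand it in.

```bash
python3 -c "
from rig import env
print(env.close_job())"
```

```text
the job is handed in; nothing more can be done
None
```

The job is handed in: all three jars are back on the tray within 0.5 px of their start positions in the scene camera (the arm blocked the side view of them), the oil stands upright in the drip dish, and the arm ended about 59 s in, clear of everything.

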